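# Open a sample chamber's latched shutter with a pin tool and load the test plate

### The arm

A 6-joint arm with a two-finger parallel gripper is mounted at the origin on the work surface. World frame = base frame: x ahead of the robot, y to its left, z up, the work surface at z = 0. Lengths are in m, angles in rad, forces in N, time in s.
With the tool pointing down it reaches from about 0.3 to 0.875 m from the base axis. Payload 6.4 kg.
Tool frame: the origin (TCP) lies between the finger pads; the fingertips stand 11 mm ahead of it and the grasp point (between the pads) lies 8 mm behind it (ctrl.tcp_to_tips is the y of the fingertips in the tool frame, in m); y points along the fingers, x is the direction in which the jaws open and shut, and the axes are right-handed (so a half turn about y gives the same grasp; the last joint's range is limited). The gripper opens to 85 mm and grips with 20 to 120 N. Pads are 22 mm wide; open, the fingers measure 114 mm over their backs; the gripper's body (76 mm by 85 mm) begins 54 mm behind the grasp point. The pads swing forward as they close: fully open they stand 13 mm farther back than shut.
Start: joints at [-1.417, 0.181, 1.607, -0, 1.354, -0.206], TCP at [0.202, -0.538, 0.204] pointing down, gripper open.
Joint ranges: [-2.99, 2.99], [-0.89, 2.07], [0.3, 2.58], [-1.14, 4.28], [0, 2.63], [-3.12, 3.12]. Speed limits (rad/s): [2.57, 2.57, 3.01, 3.14, 3.14, 3.14].

### API

Orientations are given as a unit quaternion [w, x, y, z].
In Python, from bench import ctrl gives the robot as it stands.
- The arm moves only by the tool apply_moves, never from a script. Its argument "plan" is text: rows parted by semicolons, each of 7 numbers parted by spaces: the shift along the tool's x, y, z each as a share of 0.05 m, from -1 to 1, then the turn, a rotation vector about the tool's x, y, z each as a share of 0.12 rad, from -1 to 1, then the opening, from 0 (shut) to 1 (fully open). In form: dx dy dz wx wy wz claw; .... A call has exactly 5 rows; each row shifts and turns the commanded pose from where the row before left it, along the tool's axes as they then stand; what a row does not reach is not made up. A row lasts 1/10 s, in which the tool goes at most 50 mm and 8.59 degrees, less where a joint would pass 70% of its speed; a pose out of reach is approached as far as the arm can. A call with a number of a shift or a turn outside -1 to 1 is refused whole. A call with a gripper value outside its range is refused whole. The fingers move at their own pace and stop on an object; the grip force is fixed at half the most. Time passes only in rows, so rows that do not move let the fingers close, or fill a call up. It gives the time, the measured TCP pose, the force and the opening at its end, in the units of the state.
- ctrl.get_obs(): the state, without advancing time (a new reading comes with each control period).
- ctrl.camera(name): name is "side" or "top"; returns the picture (420x560x3 uint8, red, green, blue); there is no depth.
- ctrl.get_calibration(name): a dict with "intrinsics" (3x3 intrinsics, pixels), "k1" (the pictures are not rectified: a ray, as slopes to the right and down, at radius r is drawn at 1 + k1 r^2 times it, then the intrinsics apply), "R" (3x3) and "t" (3): a world point X has camera coordinates R X + t. Camera axes: x right, y down, z forward; pixel columns grow to the right and rows downward; lengths in m; the calibration is good to about 2 mm. A picture is of the moment at which its call begins. get_calibration takes no time and is no camera call.
- ctrl.hand_in(): hands the job in, once; it reports no verdict.
Trained networks look in the newest picture that a camera, given by its name, has taken for a name from the list of things; names that differ only in an ending like _2 or _b are one class to them, and where a whole thing is asked for, a point or a joint stands for the part that bears it (a point fixed in the world has none). Each returns a list of dicts, best first, with "score" (0 to 1); they miss things now and then, are a little off and sometimes report something else, mostly with a low value. They report only what shows in the picture. A call takes as long as a camera call.
- ctrl.recognise(camera, target): "point" ([x, y, z] in m, in world coordinates, good to about 4 mm: the middle of the surface that is visible of it).
The state is a dict: "time_s": time; "q": joint angles; "dq": joint speeds; "joint_efforts": joint torques, N m; "eef_pos": TCP position; "eef_rot": TCP orientation; "wrist_force": force on the tool from outside, world axes, zero at the start; "torque": the same for the moment, N m; "opening": opening from 0.0 (shut) to 1.0 (fully open).
Only numpy, scipy, OpenCV 4.12 (cv2) and the standard library are available. Lean on these libraries where they do the work, as an engineer would, in place of code of your own. Each camera call takes 0.05 s, during which the arm holds its last target.

### The job

Take the pin tool from its stand, press the recessed release button in the sample chamber's shutter with its pin and, keeping the button held down, push the shutter sideways all the way open until it stops. Put the pin tool back upright in its stand. Then take the test plate with the narrow neck from the rack and push it neck down through the uncovered slot until its shoulders sit on the deck; let go of it and leave the plain square plate and the other things on the bench alone.

Things in the scene. Friction and masses are not known exactly. Their poses are not given: they have to be found in the camera images.
- pin_tool: Loose pin tool, upright in its stand; origin at the pin's lower end, z up along it. Round steel pin 6 mm in diameter, 34 mm long; then a round collar 26 mm in diameter, 5 mm thick; then a black square handle 18 x 18 mm, 55 mm tall (whole tool 94 mm, 70 g). The handle's flats face the tool's x and y axes; its yaw varies.
- tool_grip (a point): Centre of the pin tool's square handle, on its axis, 66.5 mm above the tip of the pin. Axes as the tool: x and y square to the handle's flats, z up along it.
- tool_tip (a point): The lower end of the pin tool's pin, on its axis.
- stand_hole (a point): Mouth of the hole in the fixed grey tool stand, centre, on its top face 50 mm above the bench; z up. The stand is a block 56 x 56 x 50 mm on a foot 76 x 76 x 6 mm; the hole is 14 mm in diameter and goes right through. The tool hangs in it upright, its collar on the top face, its tip 34 mm below this point.
- chamber: Fixed cream sample chamber, a box 200 mm in x, 190 mm in y; origin at the middle of its underside, z up. Its flat top deck is 75 mm above the bench. Two guide strips, 6 mm wide and 4 mm high, run along y on the deck at x = -30 and +30 mm. The shutter slides between them towards the chamber's +y.
- slot_mouth (a point): Centre of the slot's mouth, at deck height, 45 mm to -y of the deck's middle; axes as the chamber. The slot is 10 mm wide along x, 48 mm long along y, with 2 mm bevels. The shutter covers it at first. 12 mm down in it is a stiff carriage that stays where it is pushed: about 4 N pushes it down, by up to 34 mm, so the plate must be pushed in and does not drop.
- shutter (a joint): How far the shutter has slid along the chamber's +y, in m: 0 shut (start), 0.066 fully open at its stop. Takes 2 to 3 N. A row of catches 11 mm apart locks it all along the way unless the release button is held down by more than 3 mm; letting the button up on the way locks it again. Fully open with the button let up, it stays locked open.
- shutter_mid (a point): Centre of the shutter's top face, 87 mm above the bench; axes as the chamber; moves with the shutter. The shutter is an aluminium plate 50 mm in x, 94 mm in y and 12 mm thick, lying on the deck. Shut, its end edges are 30 mm to -y and 64 mm to +y of the slot's centre.
- button_top (a point): Centre of the release button's top face, axes as the chamber. A black disc 15 mm in diameter in a round well 16 mm in diameter, 6 mm below the shutter's top, 81 mm above the bench: only a pin reaches it. Moves with the shutter; shut, it is 48 mm to +y of the slot's centre. A pin in the well pushes its wall and so the shutter, after 5 mm of play from the middle.
- release_button (a joint): How far the release button is pressed down, in m: 0 up, 0.005 fully down. A spring pushes it up with 1.2 N at the top and 4 N fully down.
- test_plate: Loose test plate to load; origin at the middle of its bottom edge, z up, x through its thickness, y along its width. Aluminium, 6 mm thick, 74 mm tall, about 60 g, T-shaped: a neck 44 mm wide and 38 mm tall below, a head 60 mm wide and 36 mm tall above, square shoulders between. The same turned half round.
- plate_mid (a point): Mid-point of the test plate, 37 mm above its bottom edge, 1 mm below its shoulders; axes as the plate. It starts upright in one of two pockets of the fixed black rack. When home in the slot this point is 1 mm below the deck.
- rack: Fixed black rack; origin at the middle of its underside. 50 mm in x, 190 mm in y, 24 mm high. Two pockets at y = -50 and +50 mm, each 9 mm in x, 77 mm in y and 18 mm deep; the plates stand in them on their bottom edges, 6 mm above the bench, their x and y along the rack's. Which plate is in which pocket varies.
- blank_mid (a point): Mid-point of the plain plate in the rack's other pocket: same metal, thickness and height, but a full square 74 x 74 x 6 mm without neck, too wide for the slot. Leave it.
- tape_mid (a point): Bystander: centre of a roll of paper tape lying flat, 90 mm in diameter, 20 mm high.
- jar_mid (a point): Bystander: centre of a small amber jar, 48 mm in diameter, 55 mm high.
- screwdriver_grip (a point): Bystander: handle of a lying screwdriver, 180 mm long.

How it is judged:
By the outcome, as a careful person would: the job done as asked, in the order asked, and still so for the second after the job is handed in, with the robot touching nothing.
It also fails if it takes over 61 s, if anything falls off the work surface, if the arm or the gripper's body presses on something with over 40 N, if the wrist force passes 120 N, or if a joint passes its speed limit or range.

## Working session

There is one attempt and no reset: what is moved stays moved. The work goes in short steps, Python scripts to look and compute and a tool call to move; the robot and the scene stay as the last step left them, time stands still between calls to the robot, and variables do not carry over. Pictures are saved under pics/ and viewed, and the job is handed in when it is done.

Besides the shell and the picture viewer there is one more tool, called after "Call:" as name(argument=value, ...) on one line, values as JSON. apply_moves: Moves the arm, as the interface text tells. Shift numbers are shares of 0.05 m and turn numbers shares of 0.12 rad, none past 1 either way. Its arguments: {"type":"object","properties":{"plan":{"type":"string"}},"required":["plan"]}

```bash
ls -la; mkdir -p pics; cat > h.py <<'E'
import numpy as np, cv2
from bench import ctrl
from scipy.spatial.transform import Rotation as Ro
def cal(n):
    c=ctrl.get_calibration(n); return np.array(c["intrinsics"]),c["k1"],np.array(c["R"]),np.array(c["t"])
def proj(n,X):
    K,k1,R,t=cal(n); X=np.atleast_2d(X); p=X@R.T+t; s=p[:,:2]/p[:,2:]; r2=(s**2).sum(1,keepdims=True)
    s=s*(1+k1*r2); return s@K[:2,:2].T+K[:2,2]
def ray(n,uv):
    K,k1,R,t=cal(n); d=(np.array(uv,float)-K[:2,2])@np.linalg.inv(K[:2,:2]).T; s=d.copy()
    for _ in range(30): s=d/(1+k1*(s**2).sum())
    v=R.T@np.array([s[0],s[1],1]); return -R.T@t, v/np.linalg.norm(v)
def atz(n,uv,z):
    c,v=ray(n,uv); return c+v*(z-c[2])/v[2]
def rot():
    q=ctrl.get_obs()["eef_rot"]; return Ro.from_quat([q[1],q[2],q[3],q[0]])
def snap(n,f):
    im=ctrl.camera(n); cv2.imwrite(f"pics/{f}.png",im[:,:,::-1]); return im
E
python3 - <<'E'
from h import *
o=ctrl.get_obs(); print(o); print(rot().as_matrix().round(3), ctrl.tcp_to_tips)
snap("top","t0");snap("side","s0")
for n in("top","side"):
    K,k,R,t=cal(n); print(n,K.round(1).tolist(),k,(-R.T@t).round(3))
    for w in ["pin_tool","stand_hole","shutter_mid","button_top","slot_mouth","test_plate","plate_mid","blank_mid","chamber","rack"]:
        try: print(n,w,[(np.round(d["point"],4).tolist(),round(d["score"],2)) for d in ctrl.recognise(n,w)[:2]])
        except Exception as e: print(w,e)
print(ctrl.get_obs()["time_s"])
E
```

```text
total 12
drwxr-xr-x  3 agent agent 4096 Dec  6 23:14 .
drwxr-xr-x 23 root  root  4096 Dec  6 23:14 ..
drwxr-xr-x  2 agent agent 4096 Dec  6 23:14 pics
{'time_s': 0.0, 'q': array([-1.41726043e+00,  1.81517205e-01,  1.60800267e+00, -2.62002611e-05,
        1.35380468e+00, -2.06284988e-01]), 'dq': array([-0.00105739,  0.00065776,  0.00121915,  0.00021416, -0.00103393,
        0.00026563]), 'joint_efforts': array([-1.99325106e-03, -4.44871330e+01, -3.51339662e+01, -3.05153280e-04,
        8.98982427e-03,  6.51000491e-06]), 'eef_pos': array([ 0.20238401, -0.53756815,  0.20340018]), 'eef_rot': array([ 0.58183953, -0.58096349,  0.4028853 , -0.40202936]), 'wrist_force': array([-0.30624613, -0.51866672, -0.30479505]), 'torque': array([0.01413653, 0.02336636, 0.04532887]), 'opening': 1.0037076771456148}
[[ 0.352 -0.     0.936]
 [-0.936  0.002  0.352]
 [-0.002 -1.     0.   ]] 0.011
top [[399.9, 0.0, 276.5], [0.0, 399.9, 215.5], [0.0, 0.0, 1.0]] -0.010503379146441397 [ 0.479 -0.002  1.133]
top pin_tool []
top stand_hole [([0.5285, -0.2379, 0.05], 0.66)]
top shutter_mid [([0.5011, -0.0451, 0.0917
[... 265 characters left out ...]
44], 0.59)]
top rack [([0.5413, 0.2825, 0.0205], 0.91)]
side [[444.9, 0.0, 276.8], [0.0, 444.9, 213.2], [0.0, 0.0, 1.0]] 0.05042648089084985 [ 0.391 -0.649  0.9  ]
side pin_tool [([0.5287, -0.2552, 0.0907], 0.68)]
side stand_hole [([0.5285, -0.2693, 0.0354], 0.92)]
side shutter_mid [([0.4956, -0.0489, 0.0903], 0.62)]
side button_top []
side slot_mouth [([0.4932, -0.0502, 0.0731], 0.9)]
side test_plate [([0.487, 0.2835, 0.0578], 0.73)]
side plate_mid [([0.4894, 0.2805, 0.0558], 0.7)]
side blank_mid [([0.5879, 0.298, 0.054], 0.87), ([0.4934, -0.0529, 0.0712], 0.47)]
side chamber [([0.4955, -0.0526, 0.0719], 0.9)]
side rack [([0.4988, -0.0462, 0.0872], 0.68), ([0.5302, 0.277, 0.026], 0.55)]
1.1
```

View pics/t0.png

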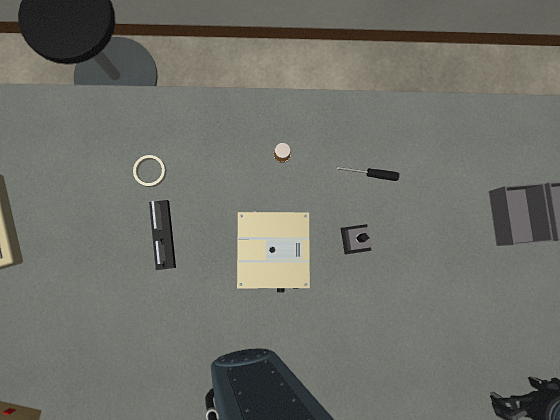

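View pics/s0.png

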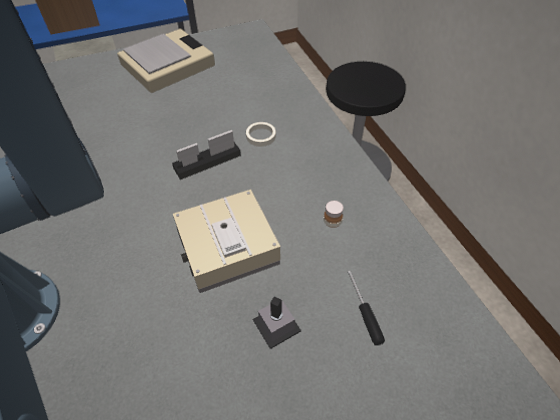

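```bash
python3 - <<'E'
from h import *
t=cv2.imread("pics/t0.png"); s=cv2.imread("pics/s0.png")
def crop(im,x,y,w,h,k,f): cv2.imwrite(f"pics/{f}.png",cv2.resize(im[y:y+h,x:x+w],None,fx=k,fy=k,interpolation=cv2.INTER_CUBIC))
crop(t,230,205,150,95,5,"c1"); crop(t,135,190,60,90,6,"c2"); crop(s,165,180,140,170,3.5,"c3"); crop(s,165,120,90,60,8,"c4")
E
```

```text
(no output)
```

View pics/c1.png

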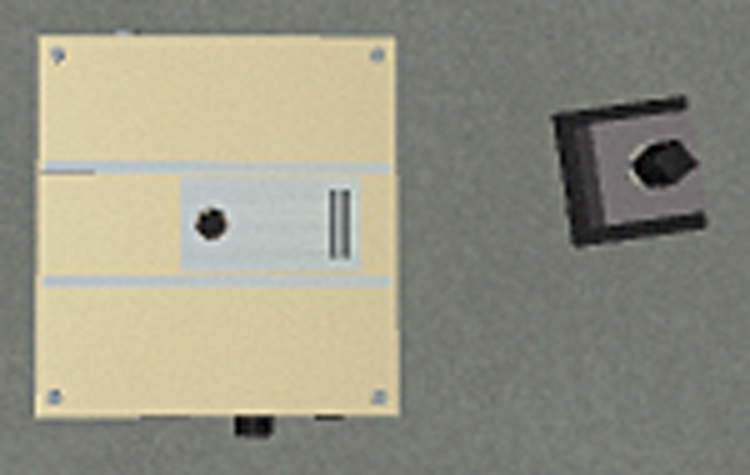

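View pics/c2.png

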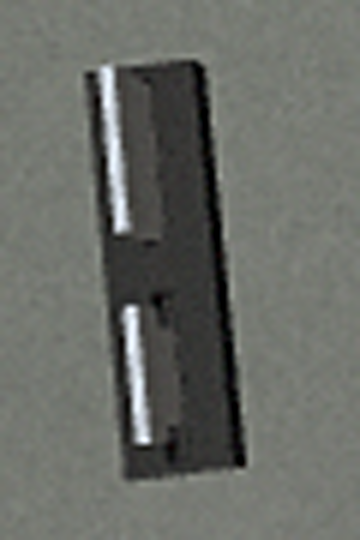

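View pics/c3.png

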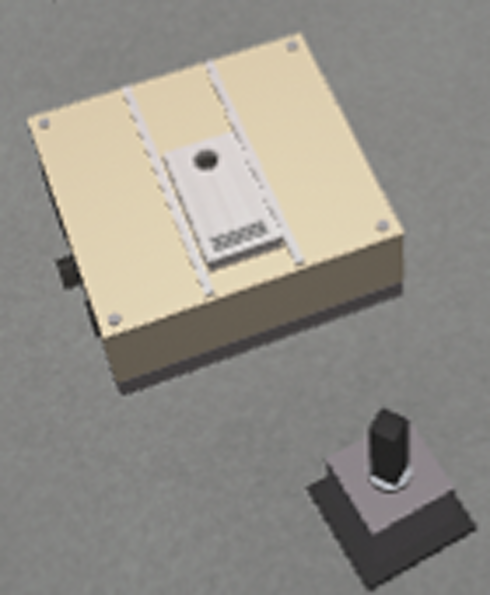

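View pics/c4.png

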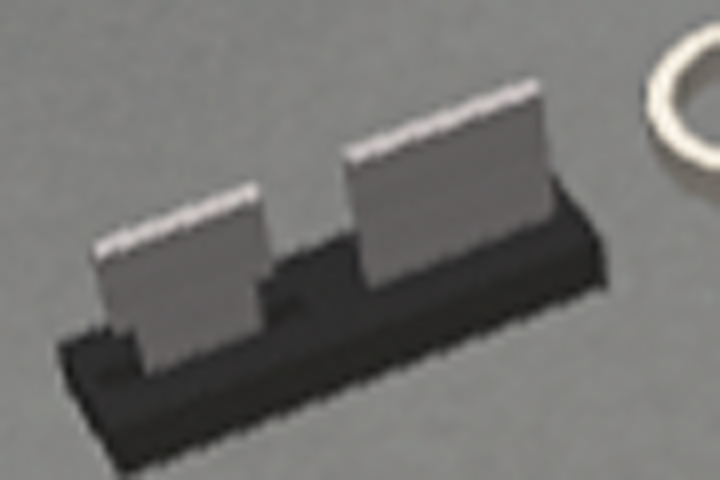

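```bash
cat > fit.py <<'E'
from h import *
from scipy.optimize import least_squares
t=cv2.imread("pics/t0.png",0); s=cv2.imread("pics/s0.png",0)
T=lambda P,k,o:(np.array(P,float)+.5)/k-.5+np.array(o)
def sub(im,p,w=3):
    p=p.astype(np.float32).reshape(-1,1,2).copy()
    return cv2.cornerSubPix(im,p,(w,w),(-1,-1),(3,50,.01)).reshape(-1,2)
def fit(obs,x0):
    # obs: list (cam, localpt, uv)
    def W(x,l): c,q=np.cos(x[2]),np.sin(x[2]); return np.array([x[0]+c*l[0]-q*l[1],x[1]+q*l[0]+c*l[1],l[2]])
    f=lambda x: np.concatenate([(proj(n,W(x,l))[0]-u) for n,l,u in obs])
    r=least_squares(f,x0,loss="soft_l1"); return r.x,f(r.x).reshape(-1,2)
if __name__=="__main__":
    L=[(.1,.095,.075),(.1,-.095,.075),(-.1,-.095,.075),(-.1,.095,.075)]
    a=T([(39,36),(396,36),(399,415),(36,415)],5,(230,205)); b=T([(302,33),(404,236),(104,336),(28,119)],3.5,(165,180))
    a2=sub(t,a);b2=sub(s,b); print((a2-a).round(1).tolist(),(b2-b).round(1).tolist())
    ot=[("top",l,u) for l,u in zip(L,a2)]; os=[("side",l,u) for l,u in zip(L,b2)]
    for nm,o in(("top",ot),("side",os),("both",ot+os)):
        x,r=fit(o,[.5,-.02,0]); print("chamber",nm,x.round(4),r.round(1).tolist())
    bt=T([(211,224)],5,(230,205))[0]; bs=T([(206,159)],3.5,(165,180))[0]
    print("button top cam",atz("top",bt,.083).round(4),"side",atz("side",bs,.083).round(4))
    c,q=np.cos(x[2]),np.sin(x[2]); 
    print("pred button",x[0]-q*.003,x[1]+c*.003,"slot",x[0]+q*.045,x[1]-c*.045)
    # stand foot
    F=[(.038,.038,.006),(-.038,.038,.006),(-.038,-.038,.006),(.038,-.038,.006)]
    a=T([(553,115),(577,246),(707,227),(687,96)],5,(230,205)); a2=sub(t,a,2); print((a2-a).round(1).tolist())
    G=[(-.038,.038,.006),(-.038,-.038,.006),(.038,-.038,.006)]
    b=T([(307,487),(372,590),(477,528)],3.5,(165,180)); b2=sub(s,b,2);print((b2-b).round(1).tolist())
    ot=[("top",l,u) for l,u in zip(F,a)]; os=[("side",l,u) for l,u in zip(G,b)]
    for nm,o in(("top",ot),("side",os),("both",ot+os)):
        x,r=fit(o,[.53,-.24,0]); print("stand",nm,x.round(4),r.round(1).tolist())
    # rack
    H=[(-.025,.095,.024),(.025,.095,.024),(.025,-.095,.024),(-.025,-.095,.024)]
    # rack y axis approx world +x or -x; top c2: TL,TR,BR,BL
    a=T([(86,68),(203,62),(244,468),(125,478)],6,(135,190))
    b=T([(548,170),(605,245),(122,438),(60,345)],8,(165,120))
    H=[(.025,.095,.024),(-.025,.095,.024),(-.025,-.095,.024),(.025,-.095,.024)] # x->world y, y->-? set by yaw -90
    H=[(-.025,.095,.024)]*0+[( .025,-.095,.024),(-.025,-.095,.024),(-.025,.095,.024),(.025,.095,.024)]
    # with yaw=+90: local x->world +y, local y->world -x ; TL is (+x,+y world) => local(+.025,-.095)
    ot=[("top",l,u) for l,u in zip(H,a)]; os=[("side",l,u) for l,u in zip(H[:0],b[:0])]
    x,r=fit(ot,[.54,.285,1.57]); print("rack",x.round(4),r.round(1).tolist())
    # plates top edges at z=.08 : T plate ends, c2
    P=[(0,-.030,.080),(0,.030,.080)]
    a=T([(131,306),(142,444)],6,(135,190)); ot=[("top",l,u) for l,u in zip(P,a)]
    b=T([(98,250),(257,190)],8,(165,120)); os=[("side",l,u) for l,u in zip(P[::-1],b)]
    for nm,o in(("top",ot),("side",os),("both",ot+os)):
        x,r=fit(o,[.49,.283,1.57]); print("Tplate",nm,x.round(4),r.round(1).tolist())
E
python3 fit.py
```

```text
[[0.1, -0.1], [-0.4, 0.5], [-0.2, -0.2], [-0.2, 0.1]] [[-0.9, -0.2], [-0.3, -0.9], [-0.5, 0.6], [-0.4, 0.0]]
chamber top [ 0.5005 -0.0161  0.0116] [[-0.2, -0.1], [0.2, -0.4], [0.1, 0.3], [-0.1, 0.1]]
chamber side [ 0.5024 -0.0172  0.0135] [[0.2, 0.1], [-0.1, -0.1], [0.1, 0.2], [-0.3, -0.3]]
chamber both [ 0.5016 -0.0166  0.013 ] [[-0.0, -0.5], [0.4, -0.9], [0.3, -0.1], [0.1, -0.3], [-0.2, 0.1], [-0.5, -0.1], [-0.3, 0.1], [-0.6, -0.3]]
button top cam [ 0.5003 -0.0129  0.083 ] side [ 0.5033 -0.0109  0.083 ]
pred button 0.5015799635885014 -0.013623756911952577 slot 0.5022026656221287 -0.061619717598007356
[[-0.5, 0.2], [-0.3, 0.4], [0.1, -0.4], [0.2, 0.5]]
[[-0.3, 0.3], [-0.5, 0.5], [0.1, 0.1]]
stand top [ 0.5349 -0.2511  0.1568] [[0.3, -0.2], [-0.2, 0.2], [0.2, 0.1], [-0.3, -0.2]]
stand side [ 0.5379 -0.2533  0.157 ] [[0.3, 0.3], [-0.6, 0.0], [0.2, -0.3]]
stand both [ 0.5365 -0.2523  0.1604] [[0.6, -0.7], [0.2, -0.3], [0.6, -0.5], [0.1, -0.8], [-0.5, 0.2], [-1.3, -0.2], [-0.5, -0.5]]
rack [0.5398 0.2902 1.7034] [[1.0, 0.4], [-0.6, -0.7], [-1.0, -0.1], [0.6, 0.4]]
Tplate top [0.4897 0.2856 1.6925] [[0.0, 0.0], [-0.0, -0.0]]
Tplate side [0.4933 0.2854 1.7291] [[-0.3, 0.2], [0.3, -0.2]]
Tplate both [0.4913 0.2856 1.6991] [[-0.0, -0.6], [0.1, -0.7], [-1.2, 0.2], [-0.3, 0.1]]
```

```bash
python3 - <<'E'
from h import *
t=cv2.imread("pics/t0.png"); s=cv2.imread("pics/s0.png")
def crop(im,x,y,w,h,k,f): cv2.imwrite(f"pics/{f}.png",cv2.resize(im[y:y+h,x:x+w],None,fx=k,fy=k,interpolation=cv2.INTER_CUBIC))
crop(t,345,225,30,26,20,"c5"); crop(s,255,285,40,55,10,"c6")
res={}
for n,im,(x0,y0,w,h) in(("top",t,(355,228,18,18)),("side",s,(266,292,22,26))):
    roi=im[y0:y0+h,x0:x0+w].max(2).astype(float); res[n]=(roi,x0,y0)
    print(roi.astype(int))
import itertools
# darkness model: fit hull of handle (z .055.. .110)
def hull(n,x,y,yaw,S=8):
    P=[]
    for z in(.055,.110):
        for a,b in itertools.product((-.009,.009),repeat=2):
            P.append((x+np.cos(yaw)*a-np.sin(yaw)*b,y+np.sin(yaw)*a+np.cos(yaw)*b,z))
    p=proj(n,np.array(P)); roi,x0,y0=res[n]; m=np.zeros((roi.shape[0]*S,roi.shape[1]*S),np.uint8)
    q=((p-[x0,y0]+.5)*S-.5).round().astype(np.int32); cv2.fillConvexPoly(m,cv2.convexHull(q),255)
    return cv2.resize(m.astype(float)/255,roi.shape[::-1],interpolation=cv2.INTER_AREA)
for n,(cx,cy) in(("top",(.5349,-.2511)),("side",(.5379,-.2533))):
    roi=res[n][0]; obs=np.clip((110-roi)/(110-25),0,1)
    best=[]
    for yaw in np.deg2rad(np.arange(-45,45,3)):
        b=min((((hull(n,cx+dx,cy+dy,yaw)-obs)**2).sum(),dx,dy) for dx in np.arange(-.006,.0061,.0015) for dy in np.arange(-.006,.0061,.0015))
        best.append((round(b[0],2),round(np.rad2deg(yaw)),round(b[1],4),round(b[2],4)))
    print(n,sorted(best)[:8], max(best))
E
```

```text
[[ 57  77  80 104 106 130 129 129 125 121 123 118 119 120 124 120 122 117]
 [126 125 124 122 123 117 118 118 118 117 113 115 115 118 121 122 119 118]
 [120 121 119 116 112 117 115 118 117 118 114 116 117 115 120 123 123 122]
 [115 117 115 118 117 120 116 113 121 119 118 118 116 115 118 125 122 119]
 [117 112 115 113 118 124 123 124 126 129 126 121 117 118 121 123 120 123]
 [117 116 119 121 135 140  94  66  64   7  30  96 124 120 117 122 128 124]
 [114 113 144 169  86   0   0   5  30  30  32  46 129 118 117 125 123 118]
 [118 136 169  82   0  18  20  37  42  44  35  30  60 127 124 124 119 121]
 [124 173  84   6  30  17  50  43  40  39  38  33  33  76 130 128 125 118]
 [108  82   6  20  25  26  47  45  44  41  36  39  34  29  71 123 122 123]
 [117  88   6  16  26  25  23  34  46  44  39  34  24  43  95 122 122 121]
 [130 175   5  23  22  15  27  22  44  40  35  36  64 127 120 123 125 117]
 [ 96 169 134   6  13  19  16  11  24  38  38  75 128 118 117 115 121 120]
 [115 131 168  87  18  18  23  18  20  31  73 126 117 120 115 116 124 124]
 [117 114 113 140  85  61  92  68 101 130 123 117 
[... 2461 characters left out ...]
43
  140 141 141 141]
 [140 140 141 142 130 181 143  64  33  32  33  33  28 125 176 164 128 134
  140 141 140 141]
 [142 141 143 142 115 170 193 194 139  62  32  28  49 164 189 140 132 142
  140 140 140 141]]Traceback (most recent call last):
  File "<stdin>", line 23, in <module>
  File "<stdin>", line 23, in <genexpr>
  File "<stdin>", line 16, in hull
  File "h.py", line 7, in proj
    K,k1,R,t=cal(n); X=np.atleast_2d(X); p=X@R.T+t; s=p[:,:2]/p[:,2:]; r2=(s**2).sum(1,keepdims=True)
             ~~~^^^
  File "h.py", line 5, in cal
    c=ctrl.get_calibration(n); return np.array(c["intrinsics"]),c["k1"],np.array(c["R"]),np.array(c["t"])
ValueError: time passes only in moves, steps and waits
```

View pics/c5.png

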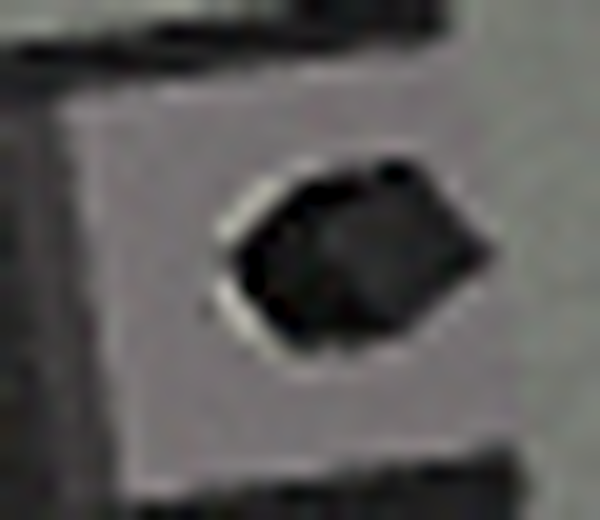

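View pics/c6.png

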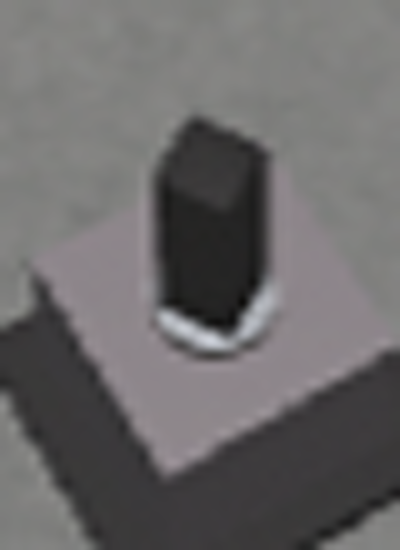

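```bash
python3 - <<'E'
import re
s=open("h.py").read()
s=s.replace('''def cal(n):
    c=ctrl.get_calibration(n); return np.array(c["intrinsics"]),c["k1"],np.array(c["R"]),np.array(c["t"])''','''import pickle,os
if not os.path.exists("cal.pkl"): pickle.dump({n:ctrl.get_calibration(n) for n in("top","side")},open("cal.pkl","wb"))
CAL=pickle.load(open("cal.pkl","rb"))
def cal(n):
    c=CAL[n]; return np.array(c["intrinsics"]),c["k1"],np.array(c["R"]),np.array(c["t"])''')
open("h.py","w").write(s)
E
python3 - <<'E'
from h import *
import itertools
t=cv2.imread("pics/t0.png"); s=cv2.imread("pics/s0.png"); res={}
for n,im,(x0,y0,w,h) in(("top",t,(355,229,18,17)),("side",s,(266,292,22,30))):
    res[n]=(im[y0:y0+h,x0:x0+w].max(2).astype(float),x0,y0)
def hull(n,x,y,yaw,S=8):
    P=[]
    for z in(.055,.110):
        for a,b in itertools.product((-.009,.009),repeat=2):
            P.append((x+np.cos(yaw)*a-np.sin(yaw)*b,y+np.sin(yaw)*a+np.cos(yaw)*b,z))
    p=proj(n,np.array(P)); roi,x0,y0=res[n]; m=np.zeros((roi.shape[0]*S,roi.shape[1]*S),np.uint8)
    q=((p-[x0,y0]+.5)*S-.5).round().astype(np.int32); cv2.fillConvexPoly(m,cv2.convexHull(q),255)
    return cv2.resize(m.astype(float)/255,roi.shape[::-1],interpolation=cv2.INTER_AREA)
for n,(cx,cy) in(("top",(.5349,-.2511)),("side",(.5379,-.2533))):
    roi=res[n][0]; obs=np.clip((115-roi)/(115-45),0,1)
    best=[]
    for yaw in np.deg2rad(np.arange(-45,45,3)):
        b=min((((hull(n,cx+dx,cy+dy,yaw)-obs)**2).sum(),dx,dy) for dx in np.arange(-.008,.0081,.001) for dy in np.arange(-.008,.0081,.001))
        best.append((round(b[0],2),round(np.rad2deg(yaw)),round(b[1],4),round(b[2],4)))
    print(n,sorted(best)[:8], max(best))
E
```

```text
top [(np.float64(2.61), 39, np.float64(0.0), np.float64(0.0)), (np.float64(2.67), 36, np.float64(0.0), np.float64(0.0)), (np.float64(2.9), 42, np.float64(0.0), np.float64(0.0)), (np.float64(3.05), 33, np.float64(0.0), np.float64(0.0)), (np.float64(3.39), -45, np.float64(0.0), np.float64(0.0)), (np.float64(3.79), 30, np.float64(0.0), np.float64(0.0)), (np.float64(4.48), -42, np.float64(0.0), np.float64(0.0)), (np.float64(4.74), 27, np.float64(0.0), np.float64(0.0))] (np.float64(13.32), 9, np.float64(0.0), np.float64(0.0))
side [(np.float64(17.66), -33, np.float64(0.0), np.float64(0.002)), (np.float64(17.89), -36, np.float64(0.0), np.float64(0.002)), (np.float64(18.62), -39, np.float64(0.0), np.float64(0.002)), (np.float64(19.1), -42, np.float64(0.0), np.float64(0.002)), (np.float64(19.88), -30, np.float64(0.0), np.float64(0.002)), (np.float64(20.29), -45, np.float64(0.0), np.float64(0.002)), (np.float64(21.85), 42, np.float64(0.0), np.float64(0.001)), (np.float64(23.01), 39, np.float64(0.0), np.float64(0.002))] (np.float64(31.87), -18, np.float64(-0.001), np.float64(0.002))
```

```bash
python3 - <<'E'
from h import *
P=[(195,116),(270,150),(233,212),(157,168)]
for p in P: print(atz("side",(255+p[0]/10-.45,285+p[1]/10-.45),.110).round(4))
for a in (38,45,55):
    y=np.deg2rad(a); print(a)
    for k in range(4):
        th=y+np.pi/4+k*np.pi/2; X=np.array([.5379+.01273*np.cos(th),-.2533+.01273*np.sin(th),.110]); u=proj("side",X)[0]; v=proj("top",X-[.003,-.0022,0])[0]
        print("  c6",((u-[255,285]+.45)*10).round(),"c5",((v-[345,225]+.475)*20).round())
E
```

```text
[ 0.5385 -0.2414  0.11  ]
[ 0.5495 -0.254   0.11  ]
[ 0.5376 -0.2637  0.11  ]
[ 0.5274 -0.2492  0.11  ]
38
  c6 [198. 111.] c5 [306. 233.]
  c6 [152. 183.] c5 [392. 345.]
  c6 [231. 224.] c5 [501. 260.]
  c6 [277. 152.] c5 [414. 149.]
45
  c6 [191. 114.] c5 [305. 245.]
  c6 [154. 189.] c5 [404. 346.]
  c6 [239. 222.] c5 [502. 248.]
  c6 [274. 145.] c5 [402. 148.]
55
  c6 [181. 118.] c5 [307. 263.]
  c6 [159. 198.] c5 [421. 345.]
  c6 [249. 217.] c5 [500. 231.]
  c6 [269. 136.] c5 [385. 149.]
```

```bash
cat >> h.py <<'E'
def down(yaw):
    c,s=np.cos(yaw),np.sin(yaw); x=np.array([c,s,0]); y=np.array([0,0,-1.]); return Ro.from_matrix(np.stack([x,y,np.cross(x,y)],1))
def plan(pos,yawdeg,claw,n=5,p0=None,R0=None):
    """rows from (measured) pose to target, n rows, padded to mult of 5"""
    o=ctrl.get_obs(); p=np.array(o["eef_pos"]) if p0 is None else np.array(p0,float); R=rot() if R0 is None else R0
    pos=np.array(pos,float); Rt=down(np.deg2rad(yawdeg)); print("t",round(o["time_s"],2),"pos",p.round(4),"d",(pos-p).round(4),"opening",round(o["opening"],3),"F",np.round(o["wrist_force"],1))
    rows=[]
    for i in range(n):
        k=n-i; d=(R.inv().apply(pos-p)/k/.05).round(3); w=((R.inv()*Rt).as_rotvec()/k/.12).round(3)
        rows.append((*d,*w)); p=p+R.apply(d*.05); R=R*Ro.from_rotvec(w*.12)
    while len(rows)%5: rows.append((0,)*6)
    if max(abs(np.array(rows)).ravel())>1: print("TOO BIG",abs(np.array(rows)).max(0))
    for i in range(0,len(rows),5): print("; ".join(" ".join(f"{v:g}" for v in r)+f" {claw:g}" for r in rows[i:i+5]))
E
python3 -c "
from h import *
plan((.5365,-.2523,.165),-49,1,10)"
```

```text
t 1.1 pos [ 0.2025 -0.5382  0.2043] d [ 0.334   0.2859 -0.0393] opening 1.0 F [ 0.1 -0.2 -0.8]
-0.3 0.079 0.827 0 -0.296 0 1; -0.27 0.079 0.837 0 -0.297 0 1; -0.24 0.078 0.846 0 -0.296 0 1; -0.21 0.079 0.854 0 -0.297 0 1; -0.18 0.078 0.861 0 -0.296 0 1
-0.149 0.079 0.866 0 -0.297 0 1; -0.118 0.078 0.871 0 -0.296 0 1; -0.087 0.079 0.875 0 -0.297 0 1; -0.056 0.078 0.878 0 -0.296 0 1; -0.025 0.079 0.879 0 -0.297 0 1
```

Call:
apply_moves(plan="-0.3 0.02 0.83 0 -0.3 0 1; -0.27 0.02 0.84 0 -0.3 0 1; -0.24 0.02 0.85 0 -0.3 0 1; -0.21 0.02 0.85 0 -0.3 0 1; -0.18 0.02 0.86 0 -0.3 0 1")

```text
time_s: 1.6
eef_pos: [0.3708, -0.3938, 0.1994]
eef_rot: [-0.615, 0.615, -0.348, 0.348]
wrist_force: [1.1, -0.3, -0.5]
opening: 0.999
```

```bash
python3 -c "
from h import *
plan((.5365,-.2523,.165),-49,1,5)"
```

```text
t 1.6 pos [ 0.3708 -0.3938  0.1994] d [ 0.1657  0.1415 -0.0344] opening 0.999 F [ 1.1 -0.3 -0.5]
-0.144 0.138 0.86 -0 -0.291 0.001 1; -0.114 0.138 0.864 -0 -0.291 0.001 1; -0.084 0.138 0.868 -0 -0.291 0.001 1; -0.053 0.137 0.87 -0 -0.291 0.001 1; -0.023 0.138 0.871 -0 -0.291 0 1
```

Call:
apply_moves(plan="-0.14 0.1 0.86 0 -0.29 0 1; -0.11 0.1 0.86 0 -0.29 0 1; -0.08 0.1 0.87 0 -0.29 0 1; -0.05 0.1 0.87 0 -0.29 0 1; -0.02 0.1 0.87 0 -0.29 0 1")

```text
time_s: 2.1
eef_pos: [0.5373, -0.2532, 0.1743]
eef_rot: [-0.643, 0.643, -0.293, 0.293]
wrist_force: [0.8, -0.4, -0.4]
opening: 0.999
```

```bash
python3 -c "
from h import *
plan((.5365,-.2523,.0745),-49,1,4)
snap('top','t1');snap('side','s1')
plan((.5365,-.2523,.0745),-49,1,4)
a=cv2.imread('pics/t1.png')[215:275,330:410];b=cv2.imread('pics/s1.png')[250:350,220:350]
cv2.imwrite('pics/c7.png',np.hstack([cv2.resize(a,(400,300),interpolation=2),cv2.resize(b,(390,300),interpolation=2)]))
"
```

```text
t 2.1 pos [ 0.5373 -0.2532  0.1743] d [-0.0008  0.0009 -0.0998] opening 0.999 F [ 0.8 -0.4 -0.4]
-0.006 0.499 0 -0 -0 0.001 1; -0.006 0.499 0 -0 -0.001 0.001 1; -0.006 0.499 0 -0 -0 0.001 1; -0.006 0.498 0 -0 -0.001 0.001 1; 0 0 0 0 0 0 1
t 2.2 pos [ 0.5388 -0.2504  0.1734] d [-0.0023 -0.0019 -0.0989] opening 1.003 F [ 0.5 -0.2 -0.4]
0 0.495 -0.016 -0.003 0.009 -0.002 1; 0 0.495 -0.015 -0.003 0.009 -0.003 1; 0 0.494 -0.015 -0.003 0.009 -0.002 1; 0.001 0.495 -0.015 -0.004 0.009 -0.003 1; 0 0 0 0 0 0 1
```

View pics/c7.png

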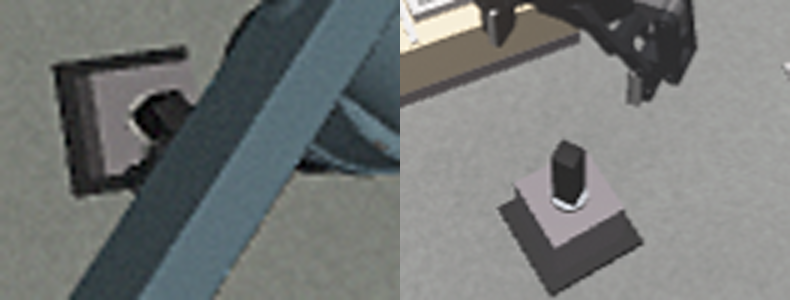

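```bash
python3 -c "
from h import *
for z in (.165,.175): 
  print(proj('side',[.5388,-.2504,z]))
  for k in(-.0425,.0425): print('  ',proj('side',[.5388+k*np.cos(np.deg2rad(-49)),-.2504+k*np.sin(np.deg2rad(-49)),z]))
b=cv2.imread('pics/s1.png')[245:300,235:310]
cv2.imwrite('pics/c8.png',cv2.resize(b,(750,550),interpolation=2))
"
```

```text
[[275.44602765 285.71673028]]
   [[255.64654374 276.95045523]]
   [[295.86307572 294.77463133]]
[[275.36565382 282.9888032 ]]
   [[255.38720289 274.18504979]]
   [[295.97253179 292.08731306]]
```

View pics/c8.png

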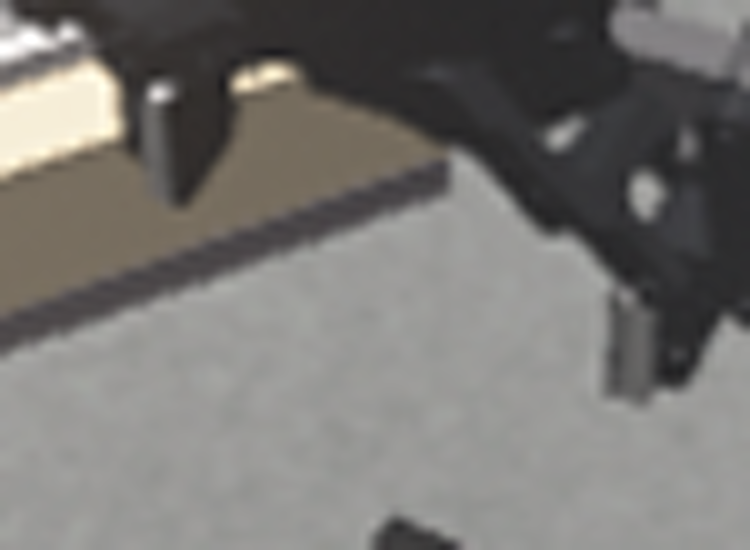

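Call:
apply_moves(plan="0 0.5 -0.01 0 0 0 1; 0 0.5 -0.01 0 0 0 1; 0 0.5 -0.01 0 0 0 1; 0 0.4 -0.01 0 0 0 1; 0 0 0 0 0 0 1")

```text
time_s: 2.7
eef_pos: [0.5319, -0.2548, 0.0761]
eef_rot: [0.643, -0.643, 0.296, -0.292]
wrist_force: [-0.2, 0.2, 0.1]
opening: 1.002
```

```bash
python3 -c "
from h import *
snap('side','s2')
plan((.5365,-.2523,.0745),-49,1,1)
for z in(.065,.078,.09): 
  for k in(-.0425,.0425): print(z,(proj('side',[.5365+k*np.cos(np.deg2rad(-49)),-.2523+k*np.sin(np.deg2rad(-49)),z])-[230,265])*10)
b=cv2.imread('pics/s2.png')[265:325,230:310]
cv2.imwrite('pics/c9.png',cv2.resize(b,(800,600),interpolation=2))
"
```

```text
t 2.75 pos [ 0.5332 -0.2555  0.078 ] d [ 0.0033  0.0032 -0.0035] opening 1.001 F [-0.1  0.2  1.2]
-0.005 0.071 0.093 0.007 -0.02 -0.026 1; 0 0 0 0 0 0 1; 0 0 0 0 0 0 1; 0 0 0 0 0 0 1; 0 0 0 0 0 0 1
0.065 [[272.81059387 382.49776536]]
0.065 [[642.02922763 553.67396327]]
0.078 [[269.89267008 352.22392963]]
0.078 [[643.14401684 524.39979222]]
0.09 [[267.14158581 323.69345304]]
0.09 [[644.19600682 496.79662255]]
```

View pics/c9.png

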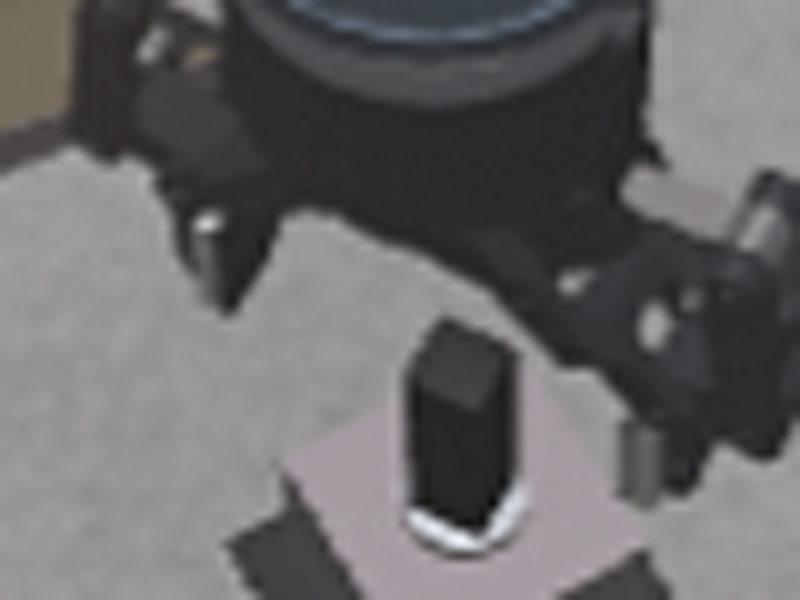

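Call:
apply_moves(plan="0 0.07 0.09 0 0 -0.02 1; 0 0 0 0 0 0 0; 0 0 0 0 0 0 0; 0 0 0 0 0 0 0; 0 0 0 0 0 0 0")

```text
time_s: 3.25
eef_pos: [0.5381, -0.2531, 0.0763]
eef_rot: [-0.643, 0.644, -0.293, 0.295]
wrist_force: [0.7, 0.1, -0.4]
opening: 0.332
```

Call:
apply_moves(plan="0 0 0 0 0 0 0; 0 0 0 0 0 0 0; 0 0 0 0 0 0 0; 0 0 0 0 0 0 0; 0 0 0 0 0 0 0")

```text
time_s: 3.75
eef_pos: [0.538, -0.253, 0.0763]
eef_rot: [-0.643, 0.644, -0.293, 0.295]
wrist_force: [-0.8, 1.8, 5.9]
opening: 0.186
```

```bash
python3 -c "
from h import *
snap('side','s3')
plan((.5365,-.2523,.0745),-49,0,1)
b=cv2.imread('pics/s3.png')[265:325,230:310]
cv2.imwrite('pics/c10.png',cv2.resize(b,(800,600),interpolation=2))
"
```

```text
t 3.8 pos [ 0.538  -0.253   0.0763] d [-0.0015  0.0007 -0.0018] opening 0.181 F [-2.2  1.5  5.9]
-0.03 0.035 -0.014 -0.001 -0.015 0.023 0; 0 0 0 0 0 0 0; 0 0 0 0 0 0 0; 0 0 0 0 0 0 0; 0 0 0 0 0 0 0
```

View pics/c10.png

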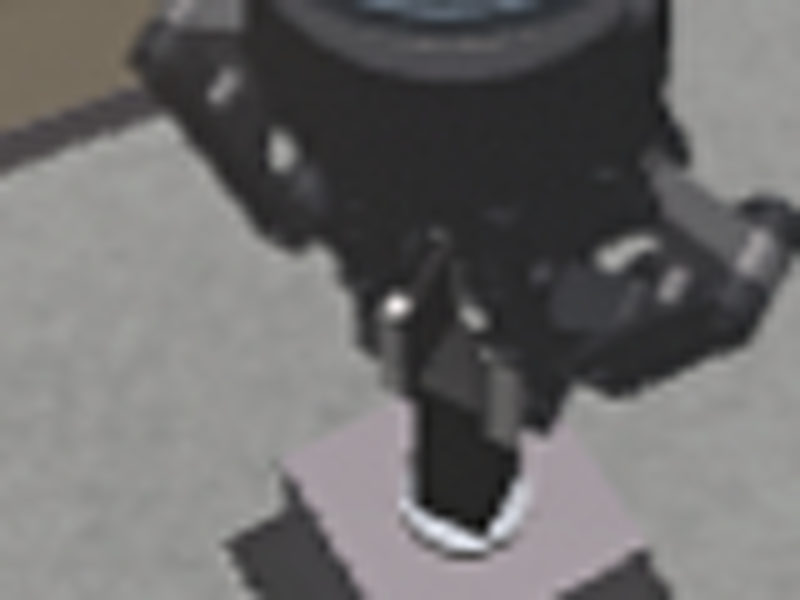

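```bash
python3 -c "
from h import *
for z in(.055,.065,.075,.085,.095,.11): print(z,(proj('side',[.5379,-.2533,z])[0]-[230,265]+.45)*10)
for k in ('top','side'):
  print([(np.round(d['point'],4),round(d['score'],2)) for d in ctrl.recognise(k,'tool_grip')])
o=ctrl.get_obs();print(o['torque'],o['q'])
"
```

```text
0.055 [468.11239975 495.50679326]
0.065 [467.45799096 473.03131044]
0.075 [466.79253166 450.17930625]
0.085 [466.11573425 426.94105991]
0.095 [465.42730085 403.30650663]
0.11 [464.37215517 367.08869528]
[(array([ 0.5347, -0.2442,  0.097 ]), 0.68)]
[(array([ 0.5289, -0.2571,  0.0822]), 0.77)]
[0.24510357 0.25421089 0.03239286] [-6.38685602e-01  3.63357918e-01  1.65747562e+00 -4.98667377e-04
  1.11791855e+00  2.18463252e-01]
```

```bash
python3 -c "
from h import *
im=cv2.imread('pics/s3.png')[255:325,230:310]; S=10
outs=[]
for off in (0,.022):
  b=cv2.resize(im,(800,700),interpolation=2)
  R=rot(); p=np.array(ctrl.get_obs()['eef_pos'])+[0,0,off]
  for sx in(-1,1):
    for x,col in((.009,(0,255,0)),):
      c=[p+R.apply([sx*x,y,z]) for y,z in((.011,-.011),(.011,.011),(-.027,.011),(-.027,-.011))]
      q=((proj('side',np.array(c))-[230,255]+.45)*10).astype(np.int32)
      cv2.polylines(b,[q],True,(0,255,0) if sx>0 else (0,0,255),1)
  outs.append(cv2.resize(b,(400,350)))
cv2.imwrite('pics/c11.png',np.hstack(outs))
"
```

View pics/c11.png

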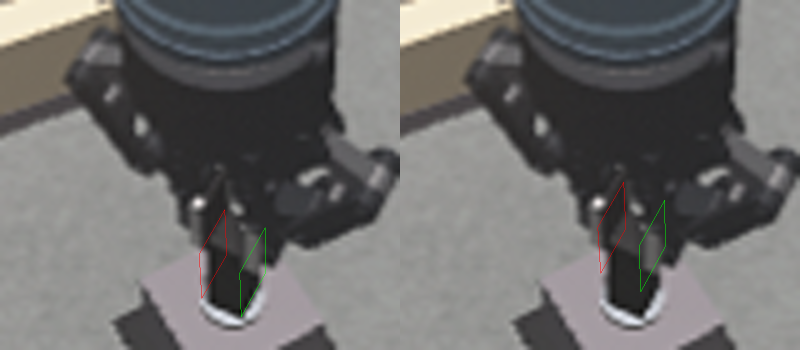

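Call:
apply_moves(plan="0 0 0 0 0 0 0.5; 0 0 0 0 0 0 0.5; 0 0 0 0 0 0 0.5; 0 0.15 0 0 0 0 0.5; 0 0.15 0 0 0 0 0.5")

```text
time_s: 4.4
eef_pos: [0.5378, -0.253, 0.0602]
eef_rot: [-0.643, 0.644, -0.293, 0.295]
wrist_force: [-0.2, 1.0, -0.7]
opening: 0.503
```

```bash
python3 -c "
from h import *
snap('side','s4')
plan((.5365,-.2523,.0745),-49,0,1)
b=cv2.imread('pics/s4.png')[265:325,230:310]
cv2.imwrite('pics/c12.png',cv2.resize(b,(800,600),interpolation=2))
"
```

```text
t 4.45 pos [ 0.5368 -0.2522  0.0585] d [-0.0003 -0.0001  0.016 ] opening 0.5 F [-0.5  0.2 -0.4]
-0.003 -0.321 -0.006 0.005 -0.016 -0.001 0; 0 0 0 0 0 0 0; 0 0 0 0 0 0 0; 0 0 0 0 0 0 0; 0 0 0 0 0 0 0
```

View pics/c12.png

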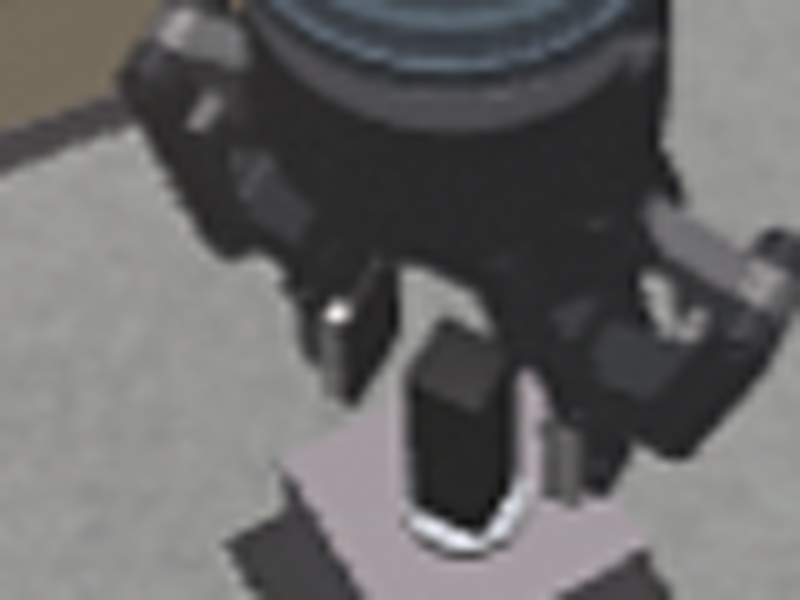

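Call:
apply_moves(plan="0 0 0 0 0 0 0; 0 0 0 0 0 0 0; 0 0 0 0 0 0 0; 0 0 0 0 0 0 0; 0 0 0 0 0 0 0")

```text
time_s: 4.95
eef_pos: [0.5379, -0.253, 0.0609]
eef_rot: [-0.643, 0.644, -0.293, 0.295]
wrist_force: [0.4, -0.2, -1.6]
opening: 0.195
```

```bash
python3 -c "
from h import *
snap('side','s5')
plan((.5365,-.2523,.0745),-49,0,1)
b=cv2.imread('pics/s5.png')[265:325,230:310]
cv2.imwrite('pics/c13.png',cv2.resize(b,(800,600),interpolation=2))
"
```

```text
t 5.0 pos [ 0.5379 -0.253   0.0609] d [-0.0014  0.0007  0.0136] opening 0.191 F [-0.   0.3  0.1]
-0.028 -0.271 -0.013 -0 -0.015 0.022 0; 0 0 0 0 0 0 0; 0 0 0 0 0 0 0; 0 0 0 0 0 0 0; 0 0 0 0 0 0 0
```

View pics/c13.png

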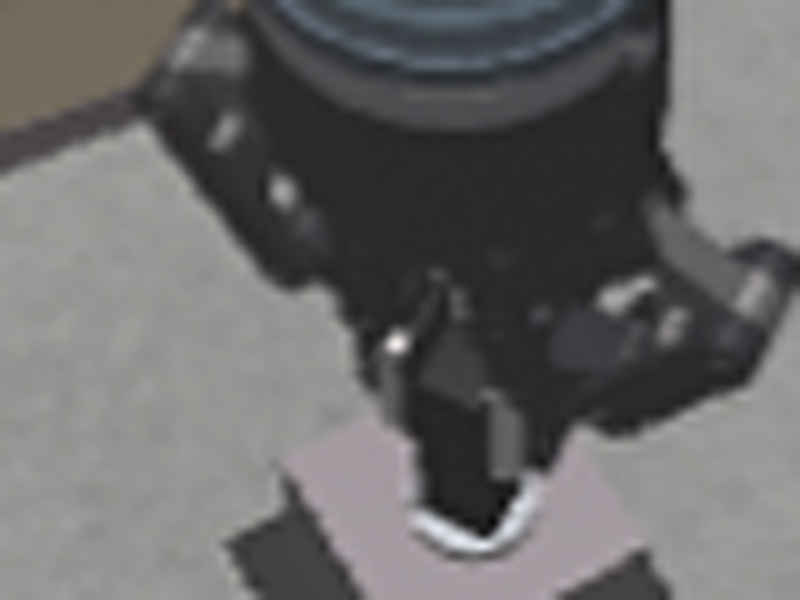

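Call:
apply_moves(plan="0 -0.4 0 0 0 0 0; 0 -0.8 0 0 0 0 0; 0 -0.8 0 0 0 0 0; 0 -0.2 0 0 0 0 0; 0 0 0 0 0 0 0")

```text
time_s: 5.5
eef_pos: [0.539, -0.2536, 0.1733]
eef_rot: [-0.642, 0.644, -0.291, 0.296]
wrist_force: [0.5, 0.2, -1.7]
opening: 0.192
```

```bash
python3 -c "
from h import *
plan((.5015,-.0144,.165),-49,0,8)
snap('side','s6')
b=cv2.imread('pics/s6.png')[240:320,220:320]
cv2.imwrite('pics/c14.png',cv2.resize(b,(750,600),interpolation=2))
"
```

```text
t 5.5 pos [ 0.539  -0.2536  0.1733] d [-0.0375  0.2392 -0.0083] opening 0.192 F [ 0.5  0.2 -1.7]
-0.514 0.017 0.321 -0.001 -0.002 0.008 0; -0.513 0.018 0.321 -0.001 -0.002 0.007 0; -0.513 0.018 0.321 -0.001 -0.002 0.008 0; -0.513 0.019 0.321 -0.001 -0.002 0.007 0; -0.513 0.019 0.321 -0.001 -0.002 0.008 0
-0.513 0.02 0.321 -0.001 -0.001 0.007 0; -0.514 0.02 0.321 -0.002 -0.002 0.008 0; -0.513 0.02 0.322 -0.001 -0.001 0.007 0; 0 0 0 0 0 0 0; 0 0 0 0 0 0 0
```

View pics/c14.png

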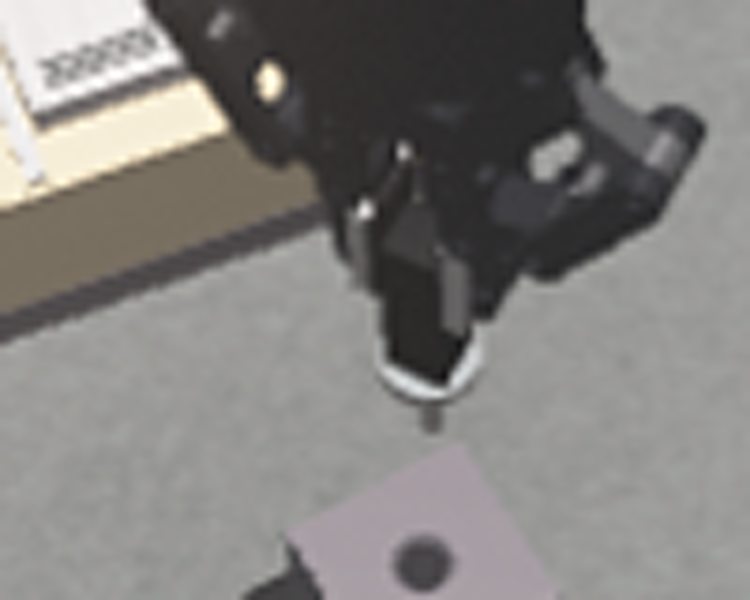

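```bash
python3 -c "
from h import *
print(proj('side',[[.5394,-.2538,.128],[.5379,-.2533,.05]]))
for z in (.12,.125,.13,.135): print(z,atz('side',(276.9,297.2),z).round(4))
"
```

```text
[[276.67034266 296.73696511]
 [276.39355474 315.21062865]]
0.12 [ 0.541  -0.2508  0.12  ]
0.125 [ 0.54   -0.2534  0.125 ]
0.13 [ 0.5391 -0.2559  0.13  ]
0.135 [ 0.5381 -0.2585  0.135 ]
```

Call:
apply_moves(plan="-0.51 0.02 0.32 0 0 0 0; -0.51 0.02 0.32 0 0 0 0; -0.51 0.02 0.32 0 0 0 0; -0.51 0.02 0.32 0 0 0 0; -0.51 0.02 0.32 0 0 0 0")

```text
time_s: 6.05
eef_pos: [0.5128, -0.1022, 0.1628]
eef_rot: [-0.643, 0.643, -0.295, 0.293]
wrist_force: [-0.9, 0.5, -1.0]
opening: 0.193
```

```bash
python3 -c "
from h import *
plan((.5015,-.0144,.155),-49,0,4)"
```

```text
t 6.05 pos [ 0.5128 -0.1022  0.1628] d [-0.0113  0.0878 -0.0078] opening 0.193 F [-0.9  0.5 -1. ]
-0.369 0.039 0.245 0.004 -0.004 -0.003 0; -0.369 0.039 0.245 0.004 -0.005 -0.004 0; -0.369 0.039 0.245 0.004 -0.004 -0.003 0; -0.368 0.039 0.245 0.003 -0.005 -0.004 0; 0 0 0 0 0 0 0
```

Call:
apply_moves(plan="-0.37 0.04 0.245 0 0 0 0; -0.37 0.04 0.245 0 0 0 0; -0.37 0.04 0.245 0 0 0 0; -0.37 0.04 0.245 0 0 0 0; 0 0 0 0 0 0 0")

```text
time_s: 6.55
eef_pos: [0.5008, -0.0133, 0.1545]
eef_rot: [-0.643, 0.644, -0.294, 0.292]
wrist_force: [-0.6, -1.2, -0.2]
opening: 0.198
```

```bash
python3 -c "
from h import *
snap('side','s7');snap('top','t7')
plan((.5015,-.0144,.130),-49,0,2)
b=cv2.imread('pics/s7.png')[190:270,190:290]
cv2.imwrite('pics/c15.png',cv2.resize(b,(750,600),interpolation=2))
b=cv2.imread('pics/t7.png')[200:300,220:350]
cv2.imwrite('pics/c16.png',cv2.resize(b,(780,600),interpolation=2))
"
```

```text
t 6.65 pos [ 0.5022 -0.0156  0.1556] d [-0.0007  0.0012 -0.0256] opening 0.199 F [ 0.5 -0.6 -1.7]
-0.014 0.256 0.004 0.008 -0.002 0.001 0; -0.013 0.256 0.003 0.009 -0.003 0 0; 0 0 0 0 0 0 0; 0 0 0 0 0 0 0; 0 0 0 0 0 0 0
```

View pics/c15.png

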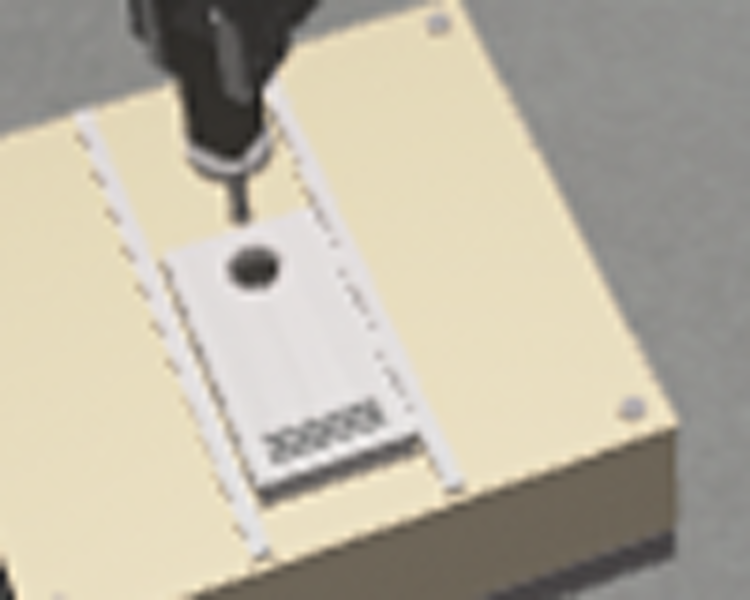

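View pics/c16.png

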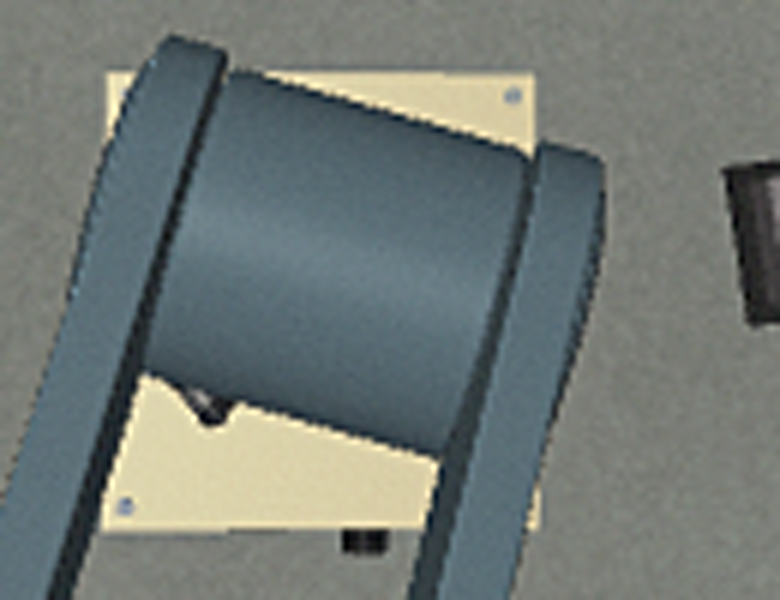

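```bash
python3 -c "
from h import *
f=lambda p:(190+p[0]/7.5-.43,190+p[1]/7.5-.43)
for z in (.108,.110,.112): print(atz('side',f((241,220)),z).round(4))
print('rim',atz('side',f((254,268)),.087).round(4), ctrl.get_obs()['eef_pos'])
"
```

```text
[ 0.5015 -0.0119  0.108 ]
[ 0.5012 -0.0135  0.11  ]
[ 0.501  -0.0151  0.112 ]
rim [ 0.5025 -0.0146  0.087 ] [ 0.50216302 -0.01563473  0.15558615]
```

Call:
apply_moves(plan="0 0.25 0 0 0 0 0; 0 0.25 0 0 0 0 0; 0 0.08 0 0 0 0 0; 0 0 0 0 0 0 0; 0 0 0 0 0 0 0")

```text
time_s: 7.15
eef_pos: [0.5033, -0.0163, 0.1281]
eef_rot: [-0.643, 0.643, -0.293, 0.295]
wrist_force: [1.2, 0.0, 0.3]
opening: 0.198
```

```bash
python3 -c "
from h import *
plan((.502,-.015,.1215),-49,0,2)
"
```

```text
t 7.15 pos [ 0.5033 -0.0163  0.1281] d [-0.0013  0.0013 -0.0066] opening 0.198 F [1.2 0.  0.3]
-0.019 0.066 -0.001 0.001 -0.01 0.009 0; -0.019 0.067 -0.002 0.001 -0.009 0.008 0; 0 0 0 0 0 0 0; 0 0 0 0 0 0 0; 0 0 0 0 0 0 0
```

Call:
apply_moves(plan="-0.02 0.03 0 0 0 0 0; -0.01 0.03 0 0 0 0 0; 0 0.03 0 0 0 0 0; 0 0.03 0 0 0 0 0; 0 0 0 0 0 0 0")

```text
time_s: 7.65
eef_pos: [0.5026, -0.0149, 0.1225]
eef_rot: [-0.643, 0.643, -0.293, 0.295]
wrist_force: [0.4, 0.7, 1.6]
opening: 0.196
```

Call:
apply_moves(plan="0 0.01 0 0 0 0 0; 0 0.01 0 0 0 0 0; 0 0 0 0 0 0 0; 0 0 0 0 0 0 0; 0 0 0 0 0 0 0")

```text
time_s: 8.15
eef_pos: [0.5025, -0.015, 0.1214]
eef_rot: [-0.643, 0.643, -0.293, 0.295]
wrist_force: [0.7, 0.1, 2.7]
opening: 0.194
```

```bash
python3 -c "
from h import *
plan((.502,-.015,.1215),-49,0,2)
snap('side','s8')
plan((.502,-.015,.1215),-49,0,2)
b=cv2.imread('pics/s8.png')[190:270,190:290]
cv2.imwrite('pics/c17.png',cv2.resize(b,(750,600),interpolation=2))
"
```

```text
t 8.15 pos [ 0.5025 -0.015   0.1214] d [-0.0005 -0.      0.0001] opening 0.194 F [0.7 0.1 2.7]
-0.003 -0.001 -0.004 -0.001 -0.008 0.011 0; -0.003 -0.001 -0.005 -0.001 -0.007 0.011 0; 0 0 0 0 0 0 0; 0 0 0 0 0 0 0; 0 0 0 0 0 0 0
t 8.2 pos [ 0.5026 -0.015   0.1214] d [-0.0006 -0.      0.0001] opening 0.199 F [0.9 0.5 3.4]
-0.003 -0.001 -0.004 -0.001 -0.007 0.011 0; -0.004 -0 -0.005 -0.001 -0.008 0.012 0; 0 0 0 0 0 0 0; 0 0 0 0 0 0 0; 0 0 0 0 0 0 0
```

View pics/c17.png

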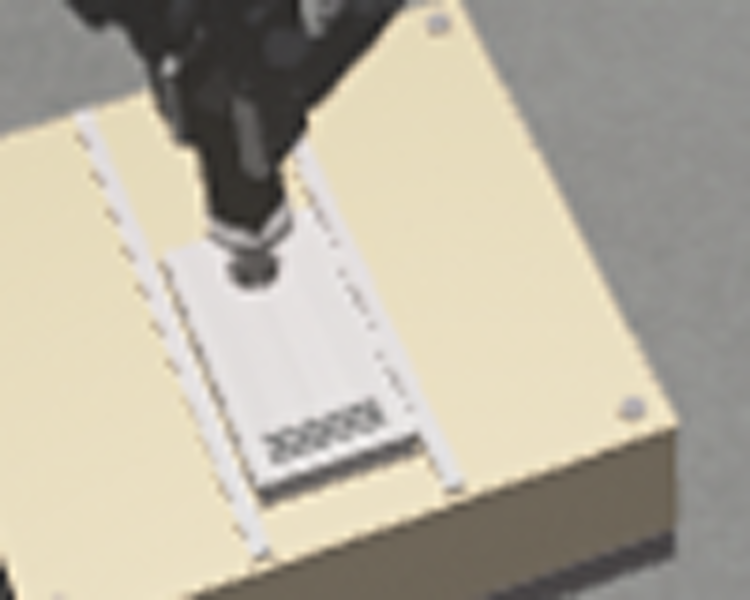

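Call:
apply_moves(plan="-0.04 0.012 0.03 0 0 0 0; -0.06 0 0.05 0 0 0 0; -0.076 0 0.065 0 0 0 0; -0.076 0 0.065 0 0 0 0; -0.076 0 0.065 0 0 0 0")

```text
time_s: 8.7
eef_pos: [0.502, 0.0069, 0.1207]
eef_rot: [-0.643, 0.644, -0.293, 0.295]
wrist_force: [0.3, -2.0, 2.6]
opening: 0.193
```

```bash
python3 -c "
from h import *
plan((.502-.0009,.057,.1207),-49,0,10)
"
```

```text
t 8.7 pos [0.502  0.0069 0.1207] d [-0.0009  0.0501 -0.    ] opening 0.193 F [ 0.3 -2.   2.6]
-0.077 -0 0.064 0 -0.001 0.002 0; -0.077 -0 0.064 0 -0.001 0.002 0; -0.077 -0 0.064 0 -0.001 0.002 0; -0.077 -0 0.064 0 -0.002 0.002 0; -0.077 -0 0.065 0 -0.001 0.002 0
-0.077 -0 0.064 0 -0.002 0.002 0; -0.077 -0 0.065 0 -0.001 0.002 0; -0.077 -0 0.065 0.001 -0.002 0.003 0; -0.077 -0.001 0.064 0 -0.001 0.002 0; -0.076 -0 0.065 0.001 -0.002 0.003 0
```

Call:
apply_moves(plan="-0.09 0 0.076 0 0 0 0; -0.09 0 0.076 0 0 0 0; -0.09 0 0.076 0 0 0 0; -0.09 0 0.076 0 0 0 0; -0.09 0 0.076 0 0 0 0")

```text
time_s: 9.2
eef_pos: [0.5017, 0.0365, 0.1207]
eef_rot: [-0.643, 0.644, -0.293, 0.295]
wrist_force: [-1.3, -2.4, 4.6]
opening: 0.195
```

Call:
apply_moves(plan="-0.06 0 0.05 0 0 0 0; -0.06 0 0.05 0 0 0 0; -0.06 0 0.05 0 0 0 0; -0.03 0 0.025 0 0 0 0; 0 0 0 0 0 0 0")

```text
time_s: 9.7
eef_pos: [0.5014, 0.05, 0.1206]
eef_rot: [-0.643, 0.643, -0.293, 0.294]
wrist_force: [-0.2, -2.0, 3.8]
opening: 0.193
```

```bash
python3 -c "
from h import *
plan((.502-.0009,.057,.1207),-49,0,5)
snap('side','s9')
plan((.502-.0009,.057,.1207),-49,0,5)
b=cv2.imread('pics/s9.png')[180:290,170:290]
cv2.imwrite('pics/c18.png',cv2.resize(b,(655,600),interpolation=2))
"
```

```text
t 9.7 pos [0.5014 0.05   0.1206] d [-0.0003  0.007   0.0001] opening 0.193 F [-0.2 -2.   3.8]
-0.022 -0 0.017 -0.001 -0.003 0.004 0; -0.022 -0 0.017 -0.001 -0.003 0.003 0; -0.022 -0.001 0.018 -0 -0.002 0.004 0; -0.022 -0 0.017 -0.001 -0.003 0.003 0; -0.022 -0.001 0.018 -0 -0.002 0.004 0
t 9.75 pos [0.5014 0.0499 0.1206] d [-0.0003  0.0071  0.0001] opening 0.195 F [ 0.8 -0.1  4.2]
-0.022 -0.001 0.018 -0.001 -0.003 0.003 0; -0.022 -0.001 0.018 -0 -0.003 0.003 0; -0.022 -0 0.017 -0.001 -0.003 0.003 0; -0.022 -0.001 0.018 -0 -0.003 0.003 0; -0.022 -0 0.017 -0.001 -0.002 0.004 0
```

View pics/c18.png

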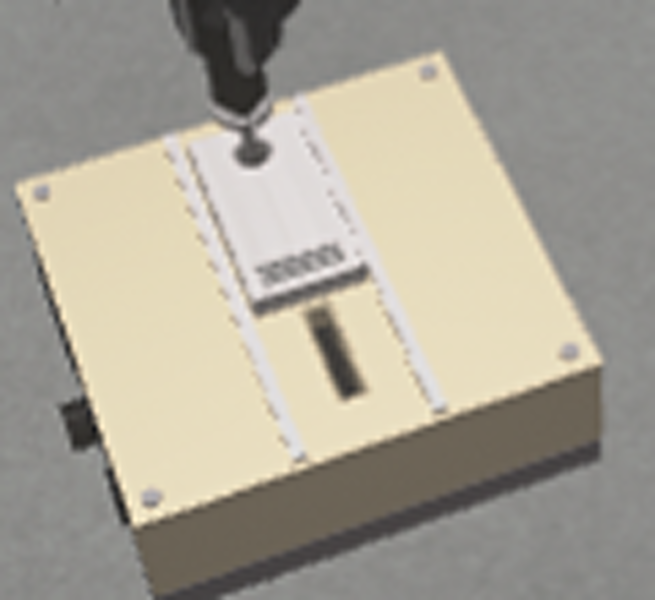

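Call:
apply_moves(plan="-0.03 0 0.025 0 0 0 0; -0.03 0 0.025 0 0 0 0; -0.03 0 0.025 0 0 0 0; -0.02 0 0.017 0 0 0 0; 0 0 0 0 0 0 0")

```text
time_s: 10.25
eef_pos: [0.5013, 0.057, 0.1206]
eef_rot: [-0.643, 0.643, -0.293, 0.295]
wrist_force: [0.8, -1.9, 4.2]
opening: 0.196
```

Call:
apply_moves(plan="-0.02 0 0.017 0 0 0 0; -0.02 0 0.017 0 0 0 0; -0.02 0 0.017 0 0 0 0; 0 0 0 0 0 0 0; 0 0 0 0 0 0 0")

```text
time_s: 10.75
eef_pos: [0.5015, 0.0591, 0.1206]
eef_rot: [-0.642, 0.644, -0.292, 0.295]
wrist_force: [1.2, -8.0, 2.2]
opening: 0.198
```

```bash
python3 -c "
from h import *
snap('side','s10');
b=cv2.imread('pics/s10.png')[180:270,180:260]
cv2.imwrite('pics/c19.png',cv2.resize(b,(640,720),interpolation=2)[:600])
# predicted -y end edge of shutter open, top z .087 : chamber side fit
x,y,a=.5024,-.0172,.0135
c,s=np.cos(a),np.sin(a)
for d in(.055,.061,.066):
  for lx in(-.025,.025):
    for z in (.075,.087):
      ly=-.075+d; print(d,lx,z,((proj('side',[x+c*lx-s*ly,y+s*lx+c*ly,z])[0]-[180,180]+.44)*8).round())
"
```

```text
0.055 -0.025 0.075 [297. 476.]
0.055 -0.025 0.087 [292. 452.]
0.055 0.025 0.075 [462. 421.]
0.055 0.025 0.087 [458. 396.]
0.061 -0.025 0.075 [290. 461.]
0.061 -0.025 0.087 [285. 436.]
0.061 0.025 0.075 [455. 406.]
0.061 0.025 0.087 [452. 381.]
0.066 -0.025 0.075 [285. 448.]
0.066 -0.025 0.087 [280. 423.]
0.066 0.025 0.075 [449. 393.]
0.066 0.025 0.087 [446. 368.]
```

View pics/c19.png

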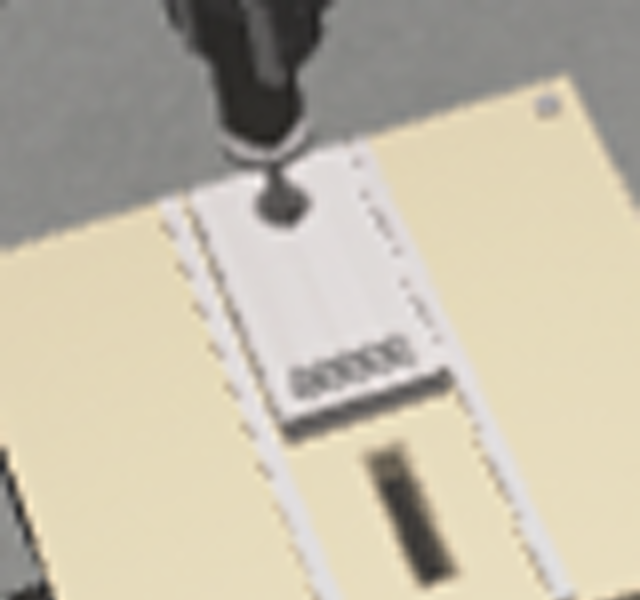

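Call:
apply_moves(plan="0 -0.06 0 0 0 0 0; 0 -0.06 0 0 0 0 0; 0 -0.12 0 0 0 0 0; 0 -0.4 0 0 0 0 0; 0 -0.3 0 0 0 0 0")

```text
time_s: 11.3
eef_pos: [0.4999, 0.0615, 0.167]
eef_rot: [-0.643, 0.643, -0.294, 0.293]
wrist_force: [0.3, 0.7, -1.2]
opening: 0.197
```

```bash
python3 -c "
from h import *
plan((.538,-.253,.170),-49,0,10)
snap('side','s11');
plan((.538,-.253,.170),-49,0,10)
b=cv2.imread('pics/s11.png')[170:260,180:270]
cv2.imwrite('pics/c20.png',cv2.resize(b,(600,600),interpolation=2)[:600])
"
```

```text
t 11.3 pos [0.4999 0.0615 0.167 ] d [ 0.0381 -0.3145  0.003 ] opening 0.197 F [ 0.3  0.7 -1.2]
0.525 -0.006 -0.354 0.001 -0.002 -0.001 0; 0.525 -0.006 -0.354 0.001 -0.002 -0.001 0; 0.525 -0.006 -0.354 0.001 -0.002 -0.001 0; 0.525 -0.006 -0.355 0.001 -0.002 -0 0; 0.525 -0.006 -0.355 0.001 -0.002 -0.001 0
0.525 -0.006 -0.355 0.001 -0.001 -0 0; 0.525 -0.006 -0.355 0.001 -0.002 -0.001 0; 0.525 -0.006 -0.355 0.001 -0.001 -0 0; 0.525 -0.006 -0.354 0.001 -0.002 -0.001 0; 0.525 -0.005 -0.355 0.001 -0.001 -0 0
t 11.35 pos [0.5017 0.0614 0.1697] d [ 3.630e-02 -3.144e-01  3.000e-04] opening 0.199 F [1.7 0.4 0.9]
0.523 0 -0.357 -0.001 -0.001 0.002 0; 0.523 0 -0.357 -0.001 -0.002 0.002 0; 0.523 0 -0.357 -0.001 -0.001 0.002 0; 0.522 0 -0.357 -0.002 -0.002 0.002 0; 0.522 -0 -0.357 -0.001 -0.001 0.002 0
0.523 -0 -0.357 -0.002 -0.002 0.002 0; 0.522 -0 -0.357 -0.001 -0.001 0.002 0; 0.522 -0 -0.357 -0.002 -0.002 0.002 0; 0.523 -0.001 -0.358 -0.001 -0.001 0.003 0; 0.522 -0 -0.358 -0.002 -0.002 0.002 0
```

View pics/c20.png

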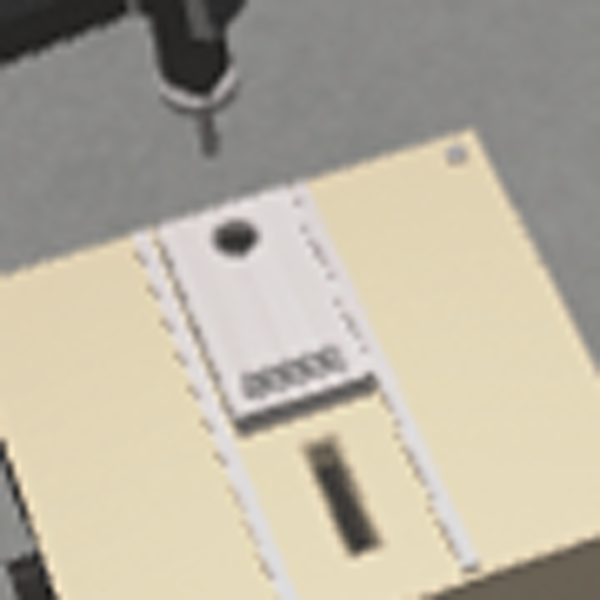

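Call:
apply_moves(plan="0.52 0 -0.36 0 0 0 0; 0.52 0 -0.36 0 0 0 0; 0.52 0 -0.36 0 0 0 0; 0.52 0 -0.36 0 0 0 0; 0.52 0 -0.36 0 0 0 0")

```text
time_s: 11.85
eef_pos: [0.5174, -0.0967, 0.1665]
eef_rot: [-0.643, 0.643, -0.294, 0.294]
wrist_force: [0.4, 0.8, -1.0]
opening: 0.194
```

```bash
python3 -c "
from h import *
f=lambda p:(180+p[0]/6.667-.43,170+p[1]/6.667-.43)
print(atz('side',f((344,496)),.073))
plan((.538,-.253,.140),-49,0,5)
"
```

```text
[ 0.50437551 -0.06177146  0.073     ]
t 11.85 pos [ 0.5174 -0.0967  0.1665] d [ 0.0206 -0.1563 -0.0265] opening 0.194 F [ 0.4  0.8 -1. ]
0.527 0.106 -0.347 0 -0.003 -0.001 0; 0.526 0.106 -0.347 0 -0.003 -0.001 0; 0.526 0.106 -0.348 0.001 -0.003 -0 0; 0.527 0.106 -0.348 0 -0.002 -0.001 0; 0.526 0.105 -0.348 0.001 -0.003 -0 0
```

Call:
apply_moves(plan="0.53 0.02 -0.35 0 0 0 0; 0.53 0.02 -0.35 0 0 0 0; 0.53 0.02 -0.35 0 0 0 0; 0.53 0.1 -0.35 0 0 0 0; 0.52 0.2 -0.35 0 0 0 0")

```text
time_s: 12.35
eef_pos: [0.5386, -0.2541, 0.1493]
eef_rot: [0.643, -0.643, 0.293, -0.294]
wrist_force: [-0.2, 0.2, 0.5]
opening: 0.196
```

Call:
apply_moves(plan="0 0 0 0 0 0 0; 0 0 0 0 0 0 0; 0 0 0 0 0 0 0; 0 0 0 0 0 0 0; 0 0 0 0 0 0 0")

```text
time_s: 12.85
eef_pos: [0.5388, -0.2525, 0.1505]
eef_rot: [-0.643, 0.644, -0.293, 0.294]
wrist_force: [-0.5, 0.0, -1.1]
opening: 0.193
```

```bash
python3 -c "
from h import *
plan((.538,-.253,.100),-49,0,2)
snap('side','s12');
plan((.538,-.253,.100),-49,0,2)
b=cv2.imread('pics/s12.png')[260:335,230:320]
cv2.imwrite('pics/c21.png',cv2.resize(b,(720,600),interpolation=2)[:600])
"
```

```text
t 12.85 pos [ 0.5388 -0.2525  0.1505] d [-0.0008 -0.0005 -0.0505] opening 0.193 F [-0.5  0.  -1.1]
-0.003 0.505 -0.009 -0.001 -0.002 0.011 0; -0.002 0.505 -0.009 -0.001 -0.003 0.011 0; 0 0 0 0 0 0 0; 0 0 0 0 0 0 0; 0 0 0 0 0 0 0
t 12.9 pos [ 0.5388 -0.2527  0.1506] d [-0.0008 -0.0003 -0.0506] opening 0.187 F [-0.8 -0.4 -0.4]
-0.005 0.506 -0.008 -0.001 -0.003 0.012 0; -0.003 0.505 -0.008 -0.001 -0.003 0.012 0; 0 0 0 0 0 0 0; 0 0 0 0 0 0 0; 0 0 0 0 0 0 0
```

View pics/c21.png

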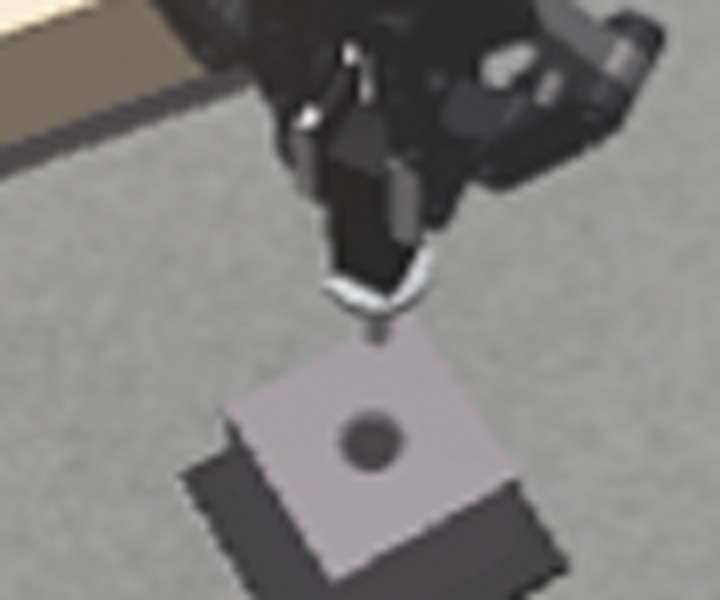

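```bash
python3 -c "
from h import *
print(atz('side',(276.6,302.1),.1055),atz('side',(275.9,314.7),.05))
"
```

```text
[ 0.53917178 -0.25321848  0.1055    ] [ 0.53738036 -0.25184672  0.05      ]
```

Call:
apply_moves(plan="-0.026 0.3 -0.012 0 0 0 0; 0 0.4 0 0 0 0 0; 0 0.4 0 0 0 0 0; 0 0 0 0 0 0 0; 0 0 0 0 0 0 0")

```text
time_s: 13.4
eef_pos: [0.5368, -0.2526, 0.0945]
eef_rot: [-0.643, 0.643, -0.294, 0.294]
wrist_force: [-0.1, -0.4, -0.8]
opening: 0.195
```

Call:
apply_moves(plan="0 0.3 0 0 0 0 0; 0 0.2 0 0 0 0 0; 0 0.1 0 0 0 0 0; 0 0 0 0 0 0 0; 0 0 0 0 0 0 0")

```text
time_s: 13.9
eef_pos: [0.5375, -0.2532, 0.0652]
eef_rot: [-0.643, 0.644, -0.293, 0.295]
wrist_force: [-0.1, 0.1, -1.2]
opening: 0.192
```

```bash
python3 -c "
from h import *
plan((.5375,-.252,.061),-49,0,2)"
```

```text
t 13.9 pos [ 0.5375 -0.2532  0.0652] d [ 0.      0.0012 -0.0042] opening 0.192 F [-0.1  0.1 -1.2]
-0.009 0.042 0.008 -0 -0.008 0.01 0; -0.008 0.042 0.008 -0 -0.007 0.011 0; 0 0 0 0 0 0 0; 0 0 0 0 0 0 0; 0 0 0 0 0 0 0
```

Call:
apply_moves(plan="0 0.04 0 0 0 0 0; 0 0.04 0 0 0 0 0; 0 0 0 0 0 0 0; 0 0 0 0 0 0 0.5; 0 0 0 0 0 0 0.5")

```text
time_s: 14.4
eef_pos: [0.5376, -0.2532, 0.0614]
eef_rot: [-0.643, 0.644, -0.293, 0.295]
wrist_force: [0.5, -0.1, 0.4]
opening: 0.492
```

Call:
apply_moves(plan="0 0 0 0 0 0 0.5; 0 0 0 0 0 0 0.5; 0 -0.3 0 0 0 0 0.5; 0 -0.6 0 0 0 0 0.5; 0 -0.6 0 0 0 0 0.5")

```text
time_s: 14.9
eef_pos: [0.537, -0.2527, 0.1376]
eef_rot: [-0.643, 0.643, -0.293, 0.294]
wrist_force: [1.7, -1.3, 0.2]
opening: 0.497
```

```bash
python3 -c "
from h import *
plan((.5375,-.252,.061),-49,0,2)
snap('side','s13');
b=cv2.imread('pics/s13.png')[260:335,230:320]
cv2.imwrite('pics/c22.png',cv2.resize(b,(720,600),interpolation=2)[:600])
"
```

```text
t 14.9 pos [ 0.537  -0.2527  0.1376] d [ 0.0005  0.0007 -0.0766] opening 0.497 F [ 1.7 -1.3  0.2]
-0.004 0.766 0.008 0.001 -0.007 0.007 0; -0.002 0.766 0.009 0 -0.008 0.007 0; 0 0 0 0 0 0 0; 0 0 0 0 0 0 0; 0 0 0 0 0 0 0
```

View pics/c22.png

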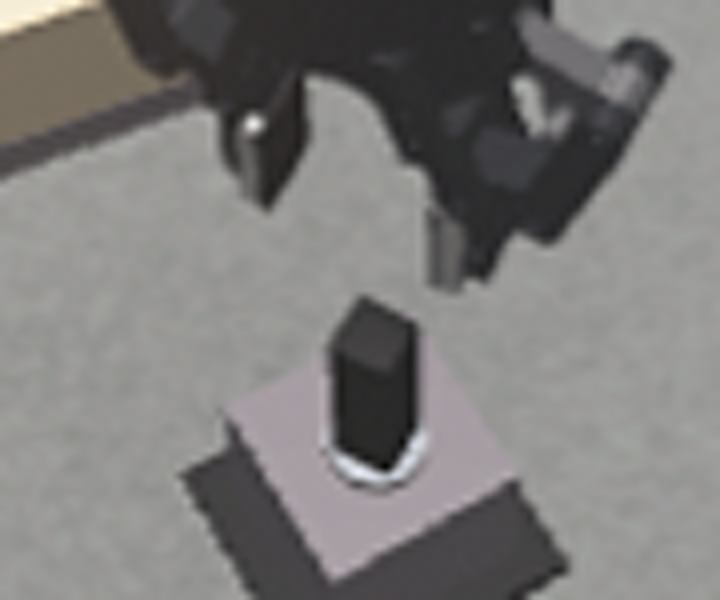

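```bash
python3 -c "
from h import *
plan((.4925,.2855,.150),-82.7,0.7,15)"
```

```text
t 14.95 pos [ 0.5401 -0.2548  0.1441] d [-0.0476  0.5403  0.0059] opening 0.5 F [ 1.5 -1.4  4.4]
-0.586 -0.013 0.424 -0.003 0.326 0.006 0.7; -0.602 -0.013 0.401 -0.003 0.326 0.006 0.7; -0.617 -0.013 0.377 -0.003 0.326 0.006 0.7; -0.632 -0.013 0.352 -0.003 0.326 0.006 0.7; -0.645 -0.012 0.327 -0.003 0.326 0.005 0.7
-0.657 -0.012 0.302 -0.003 0.326 0.006 0.7; -0.668 -0.012 0.276 -0.003 0.326 0.005 0.7; -0.679 -0.011 0.25 -0.003 0.326 0.006 0.7; -0.688 -0.011 0.223 -0.003 0.326 0.005 0.7; -0.696 -0.011 0.196 -0.002 0.326 0.006 0.7
-0.703 -0.01 0.168 -0.003 0.326 0.005 0.7; -0.709 -0.01 0.141 -0.002 0.326 0.006 0.7; -0.715 -0.009 0.113 -0.003 0.326 0.005 0.7; -0.718 -0.009 0.085 -0.002 0.326 0.006 0.7; -0.721 -0.008 0.056 -0.003 0.325 0.005 0.7
```

Call:
apply_moves(plan="-0.59 -0.2 0.42 0 0.33 0 0.7; -0.6 -0.2 0.4 0 0.33 0 0.7; -0.62 0 0.38 0 0.33 0 0.7; -0.63 0 0.35 0 0.33 0 0.7; -0.65 0 0.33 0 0.33 0 0.7")

```text
time_s: 15.45
eef_pos: [0.5215, -0.0713, 0.1572]
eef_rot: [-0.611, 0.611, -0.355, 0.358]
wrist_force: [0.3, -0.3, -0.3]
opening: 0.701
```

Call:
apply_moves(plan="-0.66 0 0.3 0 0.33 0 0.7; -0.67 0 0.28 0 0.33 0 0.7; -0.68 0 0.25 0 0.33 0 0.7; -0.69 0 0.22 0 0.33 0 0.7; -0.7 0 0.2 0 0.33 0 0.7")

```text
time_s: 15.95
eef_pos: [0.5062, 0.1097, 0.1568]
eef_rot: [0.573, -0.572, 0.414, -0.416]
wrist_force: [0.6, 0.5, 0.1]
opening: 0.702
```

```bash
python3 -c "
from h import *
plan((.4925,.2855,.150),-82.7,0.7,5)"
```

```text
t 15.95 pos [0.5062 0.1097 0.1568] d [-0.0137  0.1758 -0.0068] opening 0.702 F [0.6 0.5 0.1]
-0.686 0.026 0.166 -0.005 0.314 0.004 0.7; -0.691 0.026 0.141 -0.005 0.315 0.004 0.7; -0.696 0.026 0.114 -0.005 0.314 0.005 0.7; -0.7 0.027 0.088 -0.005 0.315 0.004 0.7; -0.703 0.026 0.062 -0.004 0.314 0.005 0.7
```

Call:
apply_moves(plan="-0.69 0.02 0.17 0 0.32 0 0.7; -0.69 0.02 0.14 0 0.32 0 0.7; -0.7 0.02 0.11 0 0.32 0 0.7; -0.7 0.02 0.09 0 0.31 0 0.7; -0.7 0.02 0.06 0 0.31 0 0.7")

```text
time_s: 16.45
eef_pos: [0.4922, 0.2859, 0.1514]
eef_rot: [0.531, -0.53, 0.466, -0.468]
wrist_force: [1.2, 0.7, -1.1]
opening: 0.7
```

Call:
apply_moves(plan="0 0.3 0 0 0 0 0.4; 0 0.3 0 0 0 0 0.4; 0 0 0 0 0 0 0.4; 0 0 0 0 0 0 0.4; 0 0 0 0 0 0 0.4")

```text
time_s: 16.95
eef_pos: [0.4928, 0.2834, 0.1206]
eef_rot: [0.531, -0.531, 0.466, -0.468]
wrist_force: [-0.1, -0.3, 0.5]
opening: 0.398
```

```bash
python3 -c "
from h import *
snap('side','s14');snap('top','t14')
plan((.4925,.2855,.08),-82.7,0.4,2)
b=cv2.imread('pics/s14.png')[90:190,140:270]
cv2.imwrite('pics/c23.png',cv2.resize(b,(780,600),interpolation=2)[:600])
"
```

```text
t 17.05 pos [0.4929 0.2837 0.1208] d [-0.0004  0.0018 -0.0408] opening 0.4 F [0.6 0.4 0.3]
-0.019 0.408 -0.003 -0.01 -0.001 0.008 0.4; -0.02 0.409 -0.002 -0.01 -0.002 0.007 0.4; 0 0 0 0 0 0 0.4; 0 0 0 0 0 0 0.4; 0 0 0 0 0 0 0.4
```

View pics/c23.png

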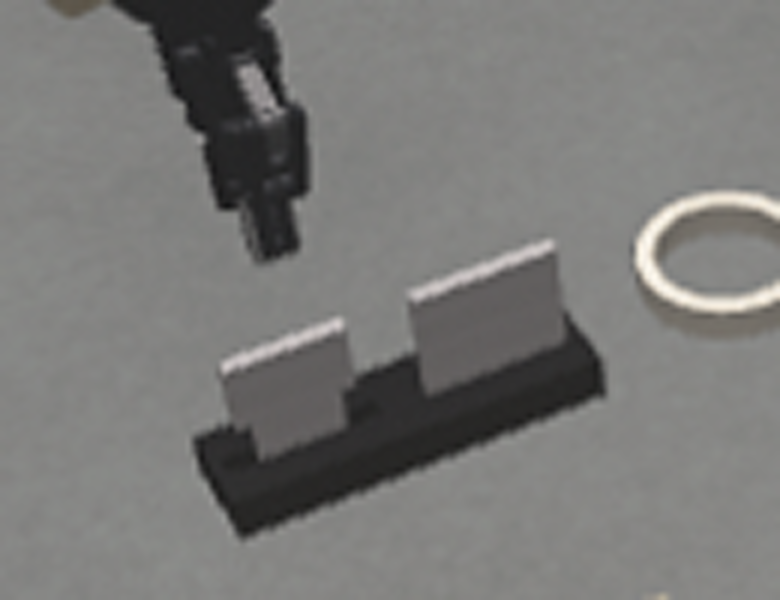

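View pics/t14.png

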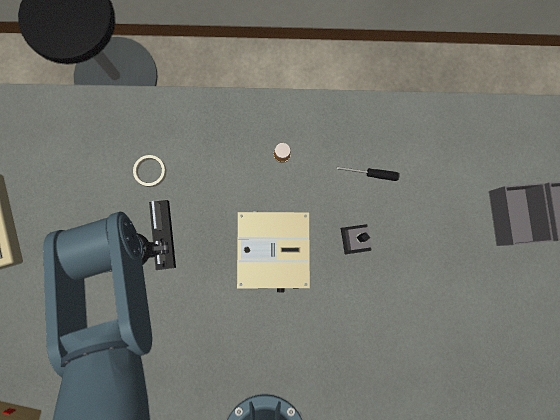

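```bash
python3 -c "
from h import *
for y in (.255,.262,.27):
  for z in (.11,.12,.13,.14,.15):
    print(y,z,((proj('side',[.4929,y,z])[0]-[140,90]+.42)*6).round())
b=cv2.imread('pics/t14.png')[190:280,110:200]
cv2.imwrite('pics/c24.png',cv2.resize(b,(600,600),interpolation=2))
for z in (.1,.12,.14): print(z,((proj('top',[.4929,.2837,z])[0]-[110,190]+.42)*6.667).round())
"
```

```text
0.255 0.11 [289. 337.]
0.255 0.12 [285. 320.]
0.255 0.13 [281. 302.]
0.255 0.14 [277. 284.]
0.255 0.15 [273. 266.]
0.262 0.11 [285. 327.]
0.262 0.12 [281. 310.]
0.262 0.13 [277. 292.]
0.262 0.14 [273. 274.]
0.262 0.15 [269. 256.]
0.27 0.11 [280. 316.]
0.27 0.12 [276. 298.]
0.27 0.13 [272. 281.]
0.27 0.14 [268. 263.]
0.27 0.15 [264. 245.]
0.1 [309. 407.]
0.12 [295. 407.]
0.14 [279. 406.]
```

View pics/c24.png

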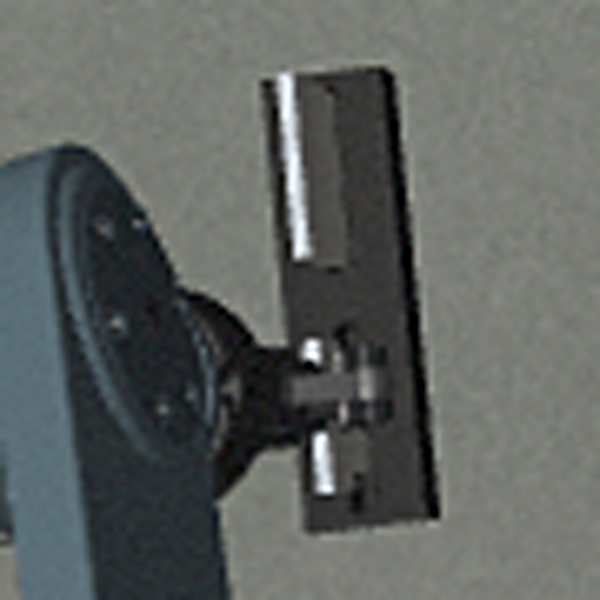

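Call:
apply_moves(plan="-0.035 0.4 0 0 0 0 0.4; 0 0.4 0 0 0 0 0.4; 0 0.4 0 0 0 0 0.4; 0 0.2 0 0 0 0 0.4; 0 0 0 0 0 0 0.4")

```text
time_s: 17.55
eef_pos: [0.4912, 0.2852, 0.049]
eef_rot: [-0.53, 0.532, -0.467, 0.467]
wrist_force: [-1.0, -0.8, 0.2]
opening: 0.398
```

```bash
python3 -c "
from h import *
snap('side','s15');snap('top','t15')
plan((.4929,.2855,.036),-82.7,0.4,2)
b=cv2.imread('pics/s15.png')[120:180,160:240]
cv2.imwrite('pics/c25.png',cv2.resize(b,(800,600),interpolation=2)[:600])
"
```

```text
t 17.65 pos [0.4927 0.2859 0.0509] d [ 0.0002 -0.0004 -0.0149] opening 0.403 F [-0.  -0.3  0.2]
0.004 0.149 0.001 -0.009 0.002 0.008 0.4; 0.004 0.149 0.002 -0.01 0.003 0.007 0.4; 0 0 0 0 0 0 0.4; 0 0 0 0 0 0 0.4; 0 0 0 0 0 0 0.4
```

View pics/c25.png

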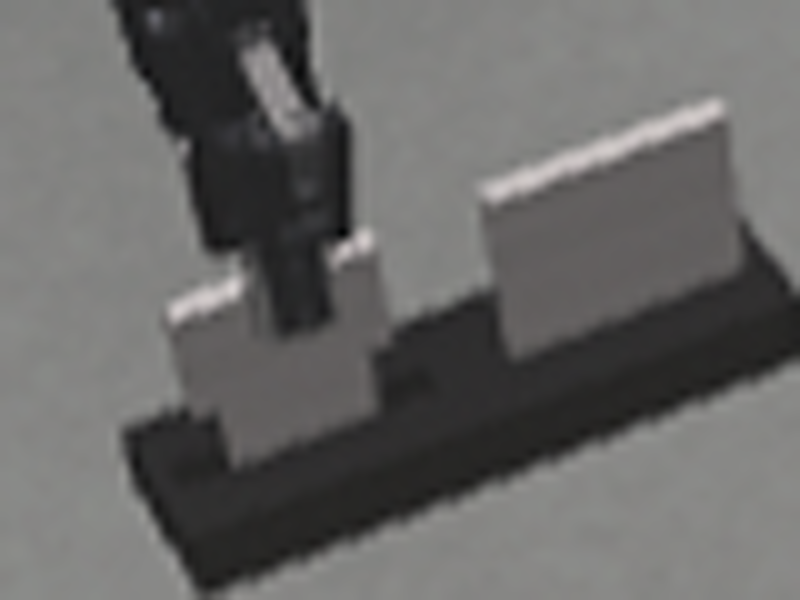

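```bash
python3 -c "
from h import *
for y in (.258,.264):
  for z in (.06,.07,.08):
    print(y,z,((proj('side',[.4927,y,z])[0]-[160,120]+.45)*10).round())
"
```

```text
0.258 0.06 [309. 394.]
0.258 0.07 [303. 367.]
0.258 0.08 [297. 340.]
0.264 0.06 [304. 380.]
0.264 0.07 [297. 353.]
0.264 0.08 [291. 326.]
```

Call:
apply_moves(plan="0 0.15 0 0 0 0 0.4; 0 0.15 0 0 0 0 0.4; 0 0 0 0 0 0 0.4; 0 0 0 0 0 0 0; 0 0 0 0 0 0 0")

```text
time_s: 18.15
eef_pos: [0.4922, 0.2859, 0.0353]
eef_rot: [-0.531, 0.531, -0.466, 0.468]
wrist_force: [-0.8, 0.9, 0.2]
opening: 0.07
```

Call:
apply_moves(plan="0 0 0 0 0 0 0; 0 0 0 0 0 0 0; 0 0 0 0 0 0 0; 0 0 0 0 0 0 0; 0 0 0 0 0 0 0")

```text
time_s: 18.65
eef_pos: [0.4924, 0.2859, 0.0354]
eef_rot: [0.531, -0.531, 0.466, -0.468]
wrist_force: [0.9, -0.9, 3.6]
opening: 0.049
```

```bash
python3 -c "
from h import *
snap('side','s16')
plan((.4929,.2855,.12),-82.7,0.,3)
b=cv2.imread('pics/s16.png')[120:180,160:240]
cv2.imwrite('pics/c26.png',cv2.resize(b,(800,600),interpolation=2)[:600])
"
```

```text
t 18.7 pos [0.4924 0.2859 0.0355] d [ 0.0005 -0.0004  0.0845] opening 0.052 F [0.2 0.5 2.7]
0.004 -0.564 0.004 -0.006 0.002 0.005 0; 0.004 -0.563 0.004 -0.005 0.002 0.005 0; 0.004 -0.564 0.003 -0.006 0.003 0.006 0; 0 0 0 0 0 0 0; 0 0 0 0 0 0 0
```

View pics/c26.png

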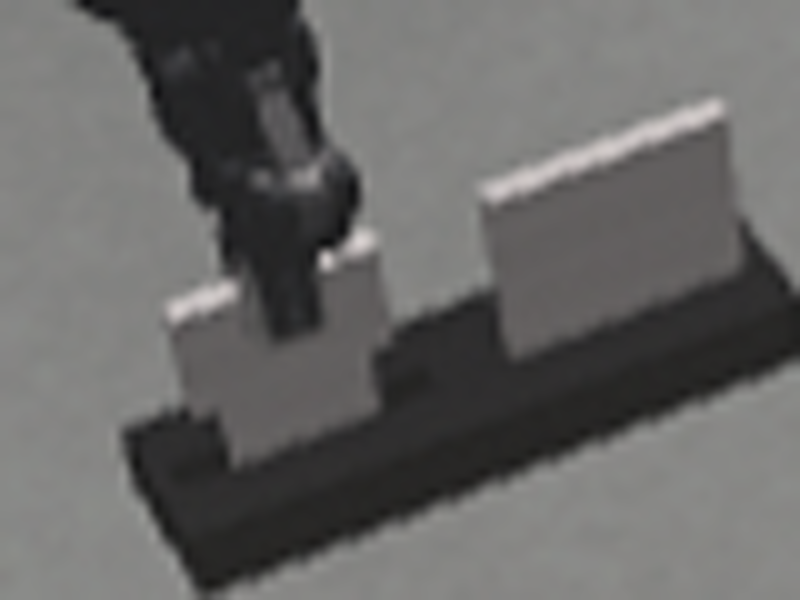

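Call:
apply_moves(plan="0 -0.4 0 0 0 0 0; 0 -0.6 0 0 0 0 0; 0 -0.8 0 0 0 0 0; 0 -0.5 0 0 0 0 0; 0 0 0 0 0 0 0")

```text
time_s: 19.2
eef_pos: [0.4944, 0.2869, 0.1543]
eef_rot: [0.533, -0.529, 0.465, -0.469]
wrist_force: [0.6, -0.4, 0.1]
opening: 0.05
```

```bash
python3 -c "
from h import *
plan((.503,-.062,.155),.72,0,15)
im=cv2.imread('pics/t15.png'); b=im[235:265,255:315]
cv2.imwrite('pics/c27.png',cv2.resize(b,(800,400),interpolation=2))
im=cv2.imread('pics/s15.png'); b=im[215:275,195:255]
cv2.imwrite('pics/c28.png',cv2.resize(b,(600,600),interpolation=2))
"
```

```text
t 19.2 pos [0.4944 0.2869 0.1543] d [ 0.0086 -0.3489  0.0007] opening 0.05 F [ 0.6 -0.4  0.1]
0.463 -0.001 -0.048 -0.004 -0.808 0.004 0; 0.456 -0.001 -0.093 -0.004 -0.808 0.004 0; 0.445 -0.001 -0.136 -0.004 -0.808 0.004 0; 0.43 -0.002 -0.179 -0.004 -0.808 0.004 0; 0.41 -0.002 -0.22 -0.004 -0.808 0.004 0
0.387 -0.002 -0.258 -0.004 -0.809 0.003 0; 0.36 -0.002 -0.295 -0.004 -0.808 0.003 0; 0.33 -0.002 -0.328 -0.003 -0.809 0.004 0; 0.297 -0.001 -0.359 -0.004 -0.808 0.003 0; 0.26 -0.001 -0.386 -0.003 -0.809 0.004 0
0.222 -0.002 -0.409 -0.004 -0.808 0.003 0; 0.181 -0.001 -0.428 -0.003 -0.809 0.004 0; 0.139 -0.001 -0.444 -0.004 -0.808 0.003 0; 0.095 -0.001 -0.456 -0.003 -0.809 0.004 0; 0.051 -0.002 -0.463 -0.004 -0.808 0.003 0
```

View pics/c27.png

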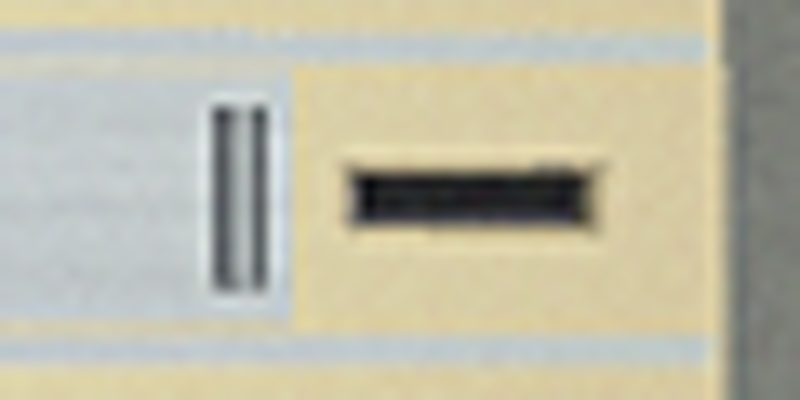

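View pics/c28.png

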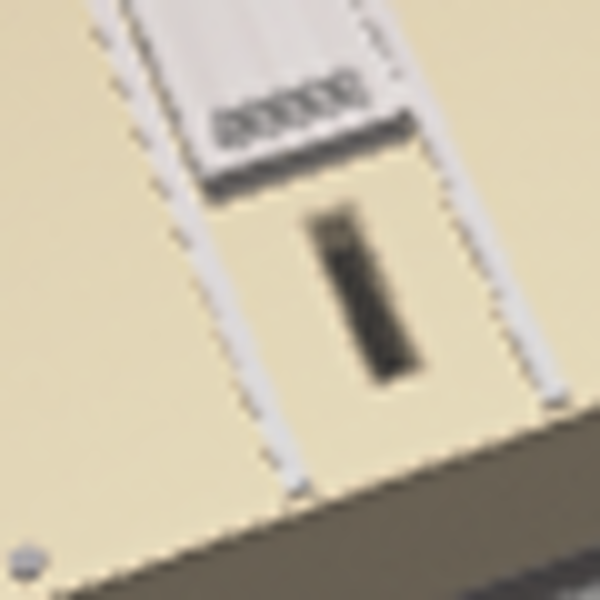

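Call:
apply_moves(plan="0.46 0 -0.05 0 -0.81 0 0; 0.46 0 -0.09 0 -0.81 0 0; 0.44 0 -0.14 0 -0.81 0 0; 0.43 0 -0.18 0 -0.81 0 0; 0.41 0 -0.22 0 -0.81 0 0")

```text
time_s: 19.7
eef_pos: [0.4933, 0.1688, 0.1485]
eef_rot: [-0.628, 0.629, -0.324, 0.324]
wrist_force: [-0.3, -0.9, -1.2]
opening: 0.052
```

Call:
apply_moves(plan="0.39 0 -0.26 0 -0.81 0 0; 0.36 0 -0.3 0 -0.81 0 0; 0.33 0 -0.33 0 -0.81 0 0; 0.3 0 -0.36 0 -0.81 0 0; 0.26 0 -0.39 0 -0.81 0 0")

```text
time_s: 20.2
eef_pos: [0.496, 0.052, 0.1488]
eef_rot: [-0.687, 0.689, -0.164, 0.163]
wrist_force: [0.1, -0.8, -1.0]
opening: 0.048
```

```bash
python3 -c "
from h import *
print(atz('top',(289.95,249.4),.074).round(4),atz('side',(230.95,243.95),.074).round(4))
plan((.503,-.062,.145),.72,0,5)
"
```

```text
[ 0.5011 -0.0609  0.074 ] [ 0.5038 -0.0622  0.074 ]
t 20.2 pos [0.496  0.052  0.1488] d [ 0.007  -0.114  -0.0038] opening 0.048 F [ 0.1 -0.8 -1. ]
0.23 0.016 -0.395 0.003 -0.799 -0.002 0; 0.191 0.016 -0.415 0.003 -0.798 -0.002 0; 0.151 0.016 -0.431 0.003 -0.799 -0.001 0; 0.109 0.015 -0.443 0.003 -0.798 -0.001 0; 0.066 0.016 -0.452 0.003 -0.799 -0.002 0
```

Call:
apply_moves(plan="0.23 0 -0.4 0 -0.8 0 0; 0.19 0 -0.42 0 -0.8 0 0; 0.15 0 -0.43 0 -0.8 0 0; 0.12 0 -0.44 0 -0.8 0 0; 0.08 0 -0.45 0 -0.8 0 0")

```text
time_s: 20.7
eef_pos: [0.5036, -0.0621, 0.149]
eef_rot: [-0.707, 0.707, 0.004, -0.005]
wrist_force: [-0.6, -0.5, 0.5]
opening: 0.051
```

Call:
apply_moves(plan="0 0.3 0 0 0 0 0; 0 0.2 0 0 0 0 0; 0 0 0 0 0 0 0; 0 0 0 0 0 0 0; 0 0 0 0 0 0 0")

```text
time_s: 21.2
eef_pos: [0.5051, -0.0611, 0.126]
eef_rot: [-0.706, 0.708, 0.004, -0.003]
wrist_force: [0.7, 0.6, -1.9]
opening: 0.05
```

```bash
python3 -c "
from h import *
snap('side','s17'); snap('top','t17')
plan((.504,-.062,.11),.72,0,2)
b=cv2.imread('pics/s17.png')[190:280,180:300]
cv2.imwrite('pics/c29.png',cv2.resize(b,(800,600),interpolation=2)[:600])
b=cv2.imread('pics/t17.png')[200:300,220:350]
cv2.imwrite('pics/c30.png',cv2.resize(b,(780,600),interpolation=2)[:600])
"
```

```text
t 21.3 pos [ 0.5053 -0.0613  0.1263] d [-0.0013 -0.0007 -0.0163] opening 0.049 F [ 0.3  0.4 -0.6]
-0.013 0.163 -0.007 0.009 -0.011 0.01 0; -0.014 0.164 -0.006 0.009 -0.01 0.01 0; 0 0 0 0 0 0 0; 0 0 0 0 0 0 0; 0 0 0 0 0 0 0
```

View pics/c29.png

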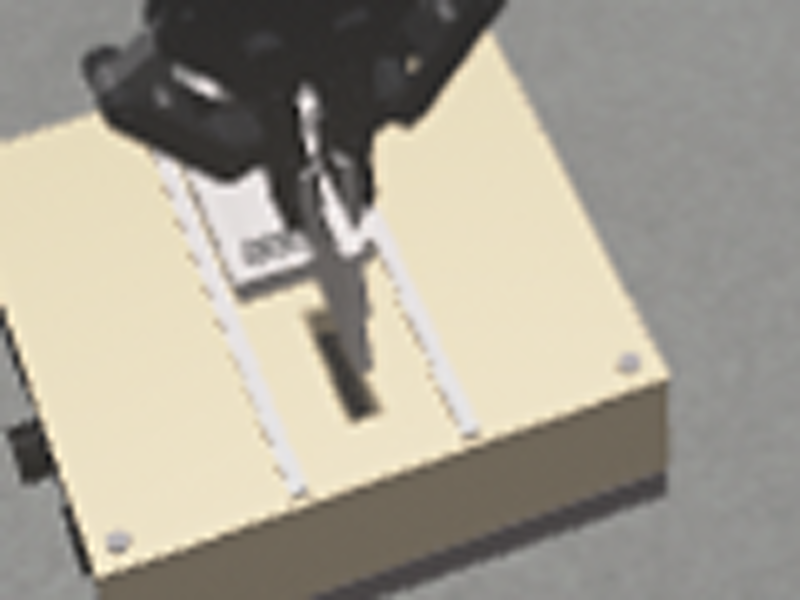

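View pics/c30.png

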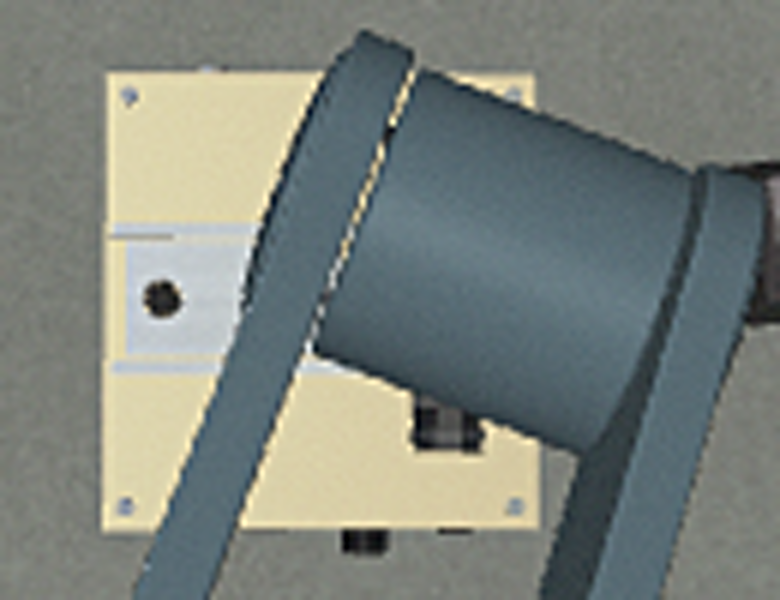

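```bash
python3 -c "
from h import *
im=cv2.imread('pics/s17.png')[205:265,200:260]; b=cv2.resize(im,(600,600),interpolation=2)
b2=b.copy()
p=np.array([.5052,-.0612,.1263]); R=rot()
def poly(P,col,off=(0,0,0)):
  q=((proj('side',np.array(P)+off)-[200,205]+.45)*10).round().astype(np.int32); cv2.polylines(b2,[q],True,col,1)
for sx,col in((-.003,(0,0,255)),(.003,(0,255,0))):
  out=[(-.022,0),(.022,0),(.022,.038),(.03,.038),(.03,.074),(-.03,.074),(-.03,.038),(-.022,.038)]
  P=[p+R.apply([sx,0,0])+R.apply([0,0,1])*y+np.array([0,0,h-.0295]) for y,h in out]; poly(P,col)
x,y,a=.5038,-.0622,.0125
c,s=np.cos(a),np.sin(a)
poly([(x+c*u-s*v,y+s*u+c*v,.075) for u,v in((-.005,-.024),(.005,-.024),(.005,.024),(-.005,.024))],(255,0,0))
cv2.imwrite('pics/c31.png',np.hstack([b[:, :400],b2[:,:400]])) if 0 else cv2.imwrite('pics/c31.png',np.hstack([b[:,50:450],b2[:,50:450]]))
"
```

```text
(no output)
```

View pics/c31.png

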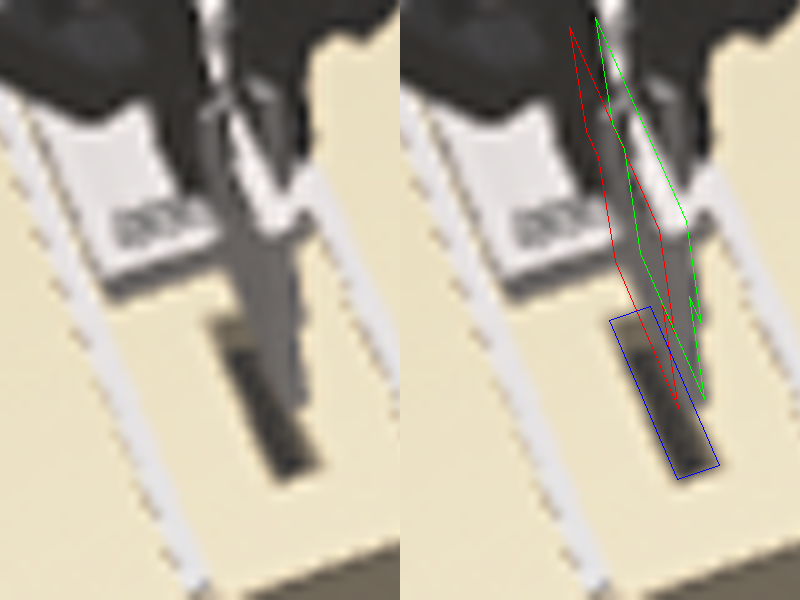

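Call:
apply_moves(plan="-0.034 0.1 0 0 0 0 0; 0 0.15 0 0 0 0 0; 0 0.1 0 0 0 0 0; 0 0 0 0 0 0 0; 0 0 0 0 0 0 0")

```text
time_s: 21.8
eef_pos: [0.5031, -0.0616, 0.108]
eef_rot: [-0.707, 0.708, 0.004, -0.003]
wrist_force: [0.1, -0.1, -0.7]
opening: 0.052
```

```bash
python3 -c "
from h import *
snap('side','s18'); o=ctrl.get_obs(); p=np.array(o['eef_pos']); R=rot(); print(p.round(4),R.as_rotvec(),np.round(o['wrist_force'],1))
plan((.5035,-.0615,.100),.72,0,2)
im=cv2.imread('pics/s18.png')[205:265,200:260]; b=cv2.resize(im,(600,600),interpolation=2)
b2=b.copy()
def poly(P,col,off=(0,0,0)):
  q=((proj('side',np.array(P)+off)-[200,205]+.45)*10).round().astype(np.int32); cv2.polylines(b2,[q],True,col,1)
for sx,col in((-.003,(0,0,255)),(.003,(0,255,0))):
  out=[(-.022,0),(.022,0),(.022,.038),(.03,.038),(.03,.074),(-.03,.074),(-.03,.038),(-.022,.038)]
  P=[p+R.apply([sx,0,0])+R.apply([0,0,1])*y+np.array([0,0,h-.0295]) for y,h in out]; poly(P,col)
x,y,a=.5038,-.0622,.0125
c,s=np.cos(a),np.sin(a)
poly([(x+c*u-s*v,y+s*u+c*v,.075) for u,v in((-.005,-.024),(.005,-.024),(.005,.024),(-.005,.024))],(255,0,0))
cv2.imwrite('pics/c32.png',np.hstack([b[:,50:450],b2[:,50:450]]))
"
```

```text
[ 0.5033 -0.0616  0.1082] [-1.5725794  -0.00847527  0.00619957] [0.5 0.4 0.1]
t 21.85 pos [ 0.5033 -0.0616  0.1082] d [ 0.0002  0.0001 -0.0082] opening 0.047 F [0.5 0.4 0.1]
0.002 0.082 0.001 0.008 -0.013 0.006 0; 0.002 0.083 0.002 0.007 -0.014 0.006 0; 0 0 0 0 0 0 0; 0 0 0 0 0 0 0; 0 0 0 0 0 0 0
```

View pics/c32.png

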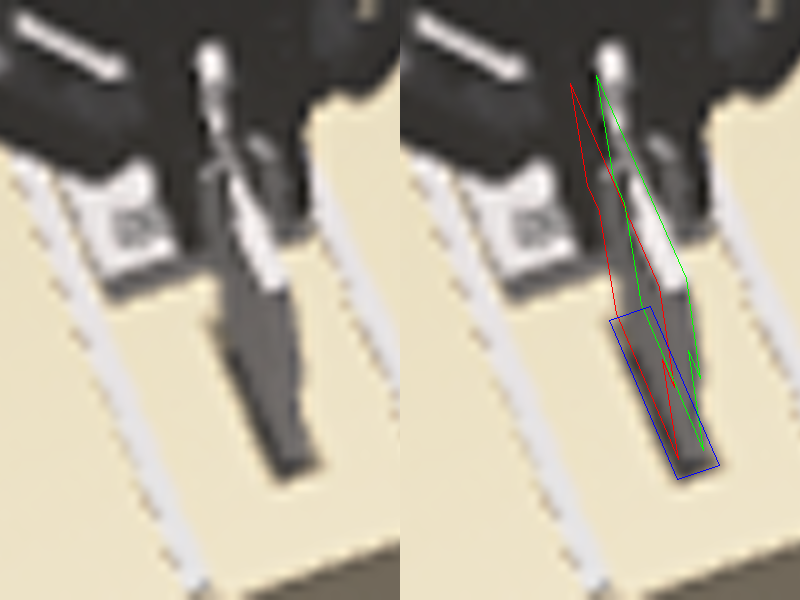

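Call:
apply_moves(plan="0.006 0.06 0 0 -0.02 0 0; 0 0.06 0 0 0 0 0; 0 0.06 0 0 0 0 0; 0 0 0 0 0 0 0; 0 0 0 0 0 0 0")

```text
time_s: 22.35
eef_pos: [0.5035, -0.0616, 0.0991]
eef_rot: [-0.706, 0.708, 0.005, -0.004]
wrist_force: [0.5, -0.9, -1.1]
opening: 0.055
```

Call:
apply_moves(plan="0 0.06 0 0 0 0 0; 0 0.06 0 0 0 0 0; 0 0.06 0 0 0 0 0; 0 0.06 0 0 0 0 0; 0 0 0 0 0 0 0")

```text
time_s: 22.85
eef_pos: [0.5036, -0.0616, 0.087]
eef_rot: [-0.706, 0.708, 0.005, -0.004]
wrist_force: [-1.0, -0.3, -1.3]
opening: 0.049
```

Call:
apply_moves(plan="0 0.06 0 0 0 0 0; 0 0.06 0 0 0 0 0; 0 0.06 0 0 0 0 0; 0 0.06 0 0 0 0 0; 0 0 0 0 0 0 0")

```text
time_s: 23.35
eef_pos: [0.5034, -0.0616, 0.0747]
eef_rot: [-0.707, 0.708, 0.005, -0.004]
wrist_force: [-0.9, 0.7, 0.6]
opening: 0.049
```

```bash
python3 -c "
from h import *
snap('side','s19'); o=ctrl.get_obs(); p=np.array(o['eef_pos']); R=rot(); print(p.round(4),np.round(o['wrist_force'],1),np.round(o['torque'],2))
im=cv2.imread('pics/s19.png')[205:265,200:260]; b=cv2.resize(im,(600,600),interpolation=2)
b2=b.copy()
def poly(P,col,off=(0,0,0)):
  q=((proj('side',np.array(P)+off)-[200,205]+.45)*10).round().astype(np.int32); cv2.polylines(b2,[q],True,col,1)
for sx,col in((-.003,(0,0,255)),(.003,(0,255,0))):
  out=[(-.022,0),(.022,0),(.022,.038),(.03,.038),(.03,.074),(-.03,.074),(-.03,.038),(-.022,.038)]
  P=[p+R.apply([sx,0,0])+R.apply([0,0,1])*y+np.array([0,0,h-.0295]) for y,h in out]; poly(P,col)
cv2.imwrite('pics/c33.png',np.hstack([b[:,50:450],b2[:,50:450]]))
"
```

```text
[ 0.5033 -0.0615  0.0747] [ 0.7 -0.2 -1.3] [ 0.    0.01 -0.01]
```

View pics/c33.png

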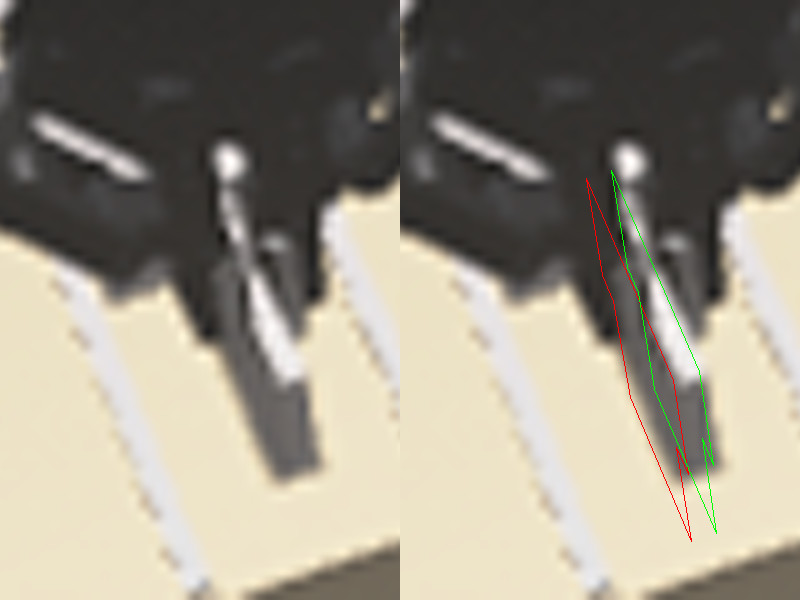

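Call:
apply_moves(plan="0 0.05 0 0 0 0 0; 0 0.05 0 0 0 0 0; 0 0.04 0 0 0 0 0; 0 0.02 0 0 0 0 0; 0 0 0 0 0 0 0")

```text
time_s: 23.9
eef_pos: [0.5034, -0.0616, 0.067]
eef_rot: [-0.707, 0.708, 0.005, -0.004]
wrist_force: [-1.2, 1.1, 0.3]
opening: 0.053
```

Call:
apply_moves(plan="0 0.01 0 0 0 0 0; 0 0.01 0 0 0 0 0; 0 0 0 0 0 0 0; 0 0 0 0 0 0 0; 0 0 0 0 0 0 0")

```text
time_s: 24.4
eef_pos: [0.5038, -0.0617, 0.0664]
eef_rot: [-0.706, 0.708, 0.005, -0.003]
wrist_force: [-1.6, 0.3, 2.9]
opening: 0.055
```

Call:
apply_moves(plan="0 0.01 0 0 0 0 0; 0 0.01 0 0 0 0 0; 0 0 0 0 0 0 0; 0 0 0 0 0 0 0; 0 0 0 0 0 0 0")

```text
time_s: 24.9
eef_pos: [0.5039, -0.0617, 0.0664]
eef_rot: [-0.706, 0.708, 0.005, -0.004]
wrist_force: [-4.3, 2.3, 11.9]
opening: 0.052
```

```bash
python3 -c "
from h import *
snap('side','s20'); o=ctrl.get_obs(); p=np.array(o['eef_pos']); R=rot(); print(p.round(4),np.round(o['wrist_force'],1),np.round(o['torque'],2))
im=cv2.imread('pics/s20.png')[205:265,200:260]; b=cv2.resize(im,(600,600),interpolation=2)
b2=b.copy()
def poly(P,col,off=(0,0,0)):
  q=((proj('side',np.array(P)+off)-[200,205]+.45)*10).round().astype(np.int32); cv2.polylines(b2,[q],True,col,1)
p[2]=.0665
for sx,col in((-.003,(0,0,255)),(.003,(0,255,0))):
  out=[(-.03,.038),(.03,.038),(.03,.074),(-.03,.074)]
  P=[p+R.apply([sx,0,0])+R.apply([0,0,1])*y+np.array([0,0,h-.0295]) for y,h in out]; poly(P,col)
cv2.imwrite('pics/c34.png',np.hstack([b[:,50:450],b2[:,50:450]]))
"
```

```text
[ 0.5039 -0.0617  0.0663] [-4.7  1.7 11.9] [0.31 0.77 0.04]
```

View pics/c34.png

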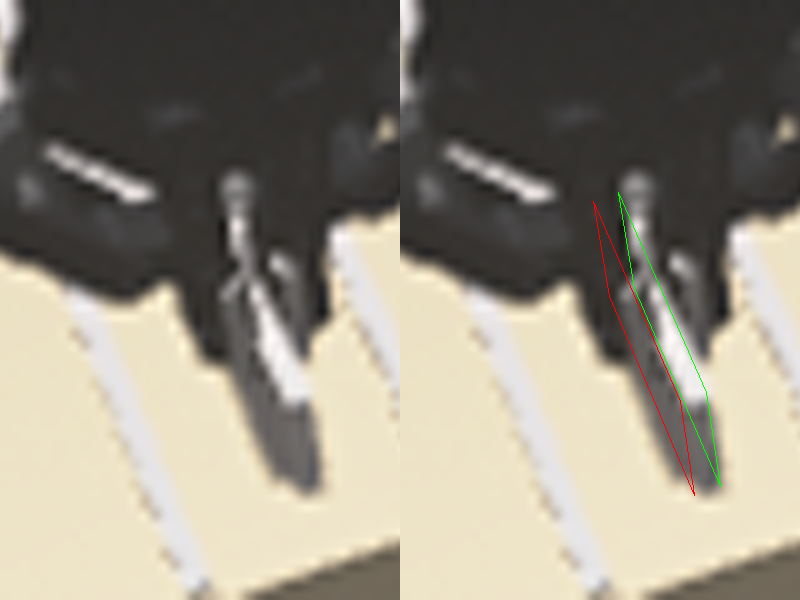

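Call:
apply_moves(plan="0 0 0 0 0 0 0.4; 0 0 0 0 0 0 0.4; 0 0 0 0 0 0 0.4; 0 0 0 0 0 0 0.4; 0 0 0 0 0 0 0.4")

```text
time_s: 25.45
eef_pos: [0.5035, -0.0616, 0.065]
eef_rot: [-0.706, 0.708, 0.005, -0.004]
wrist_force: [0.2, 0.1, 0.3]
opening: 0.399
```

Call:
apply_moves(plan="0 -0.3 0 0 0 0 0.4; 0 -0.6 0 0 0 0 0.4; 0 -0.8 0 0 0 0 0.4; 0 -0.8 0 0 0 0 0.4; 0 0 0 0 0 0 0.4")

```text
time_s: 25.95
eef_pos: [0.5072, -0.0627, 0.1965]
eef_rot: [-0.705, 0.709, 0.008, -0.0]
wrist_force: [0.5, 0.2, 0.2]
opening: 0.403
```

Call:
apply_moves(plan="0 0 -0.7 0 0 0 0.4; 0 0 -0.8 0 0 0 0.4; 0 0 -0.8 0 0 0 0.4; 0 0 -0.6 0 0 0 0.4; 0 0 -0.4 0 0 0 0.4")

```text
time_s: 26.45
eef_pos: [0.5049, -0.2286, 0.1898]
eef_rot: [-0.706, 0.708, 0.004, -0.003]
wrist_force: [-0.1, 0.1, 0.6]
opening: 0.402
```

```bash
python3 -c "
from h import *
snap('side','s21'); snap('top','t21'); o=ctrl.get_obs(); print(o['time_s'],np.round(o['eef_pos'],4),np.round(o['wrist_force'],1))
b=cv2.imread('pics/s21.png')[205:265,200:260]
cv2.imwrite('pics/c35.png',cv2.resize(b,(600,600),interpolation=2))
"
```

```text
26.55 [ 0.5049 -0.2288  0.1898] [0.7 0.8 0.3]
```

View pics/s21.png

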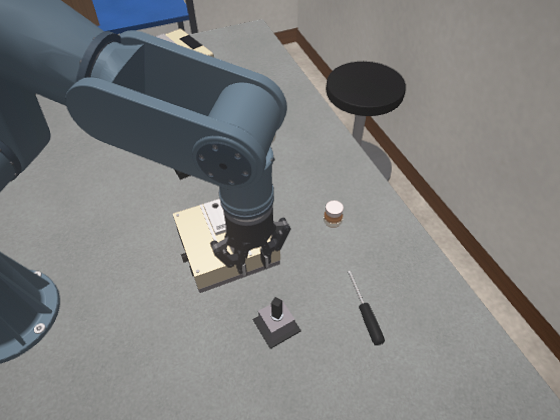

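View pics/c35.png

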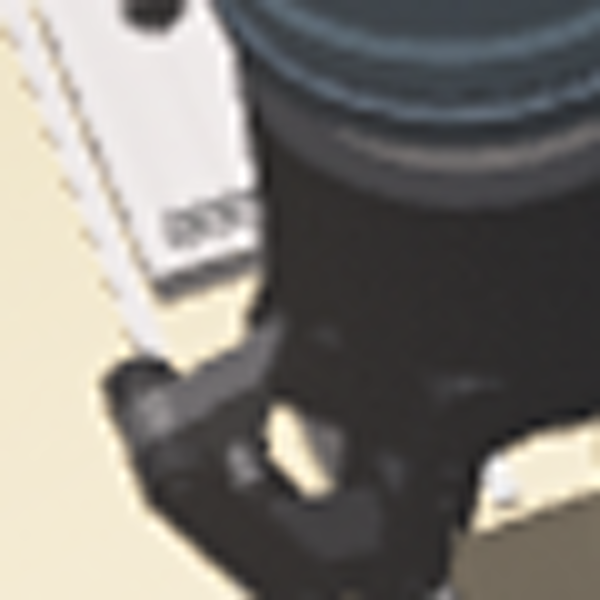

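View pics/t21.png

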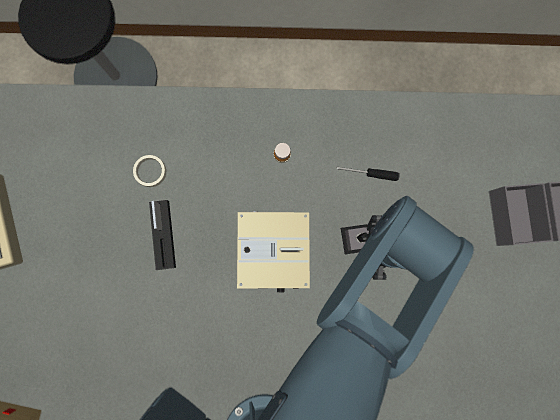

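Call:
apply_moves(plan="-0.4 -0.2 -0.5 0 0 0 0.4; -0.6 -0.3 -0.7 0 0 0 0.4; -0.7 0 -0.8 0 0 0 0.4; -0.7 0 -0.8 0 0 0 0.4; -0.3 0 -0.4 0 0 0 0.4")

```text
time_s: 27.05
eef_pos: [0.3742, -0.3844, 0.2154]
eef_rot: [-0.706, 0.708, 0.004, -0.003]
wrist_force: [1.5, 0.6, 0.2]
opening: 0.402
```

```bash
python3 -c "
from h import *
snap('side','s22'); snap('top','t22'); o=ctrl.get_obs(); print(o['time_s'],np.round(o['eef_pos'],4),np.round(o['wrist_force'],1))
def cr(f,x,y,w,h): return cv2.resize(cv2.imread(f'pics/{f}.png')[y:y+h,x:x+w],(400,400),interpolation=2)
b=np.hstack([cr('s22',195,205,60,60),cr('s22',240,280,60,60)])
b2=np.hstack([cr('t22',235,210,80,80),cr('t22',330,210,60,60)])
cv2.imwrite('pics/c36.png',cv2.resize(np.vstack([b,b2]),(600,600)))
"
```

```text
27.15 [ 0.3746 -0.3846  0.2152] [ 0.4  0.6 -0. ]
```

View pics/c36.png

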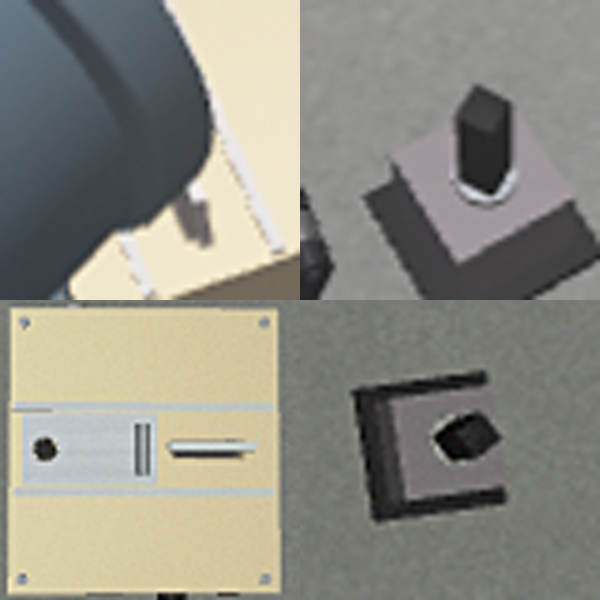

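View pics/s22.png

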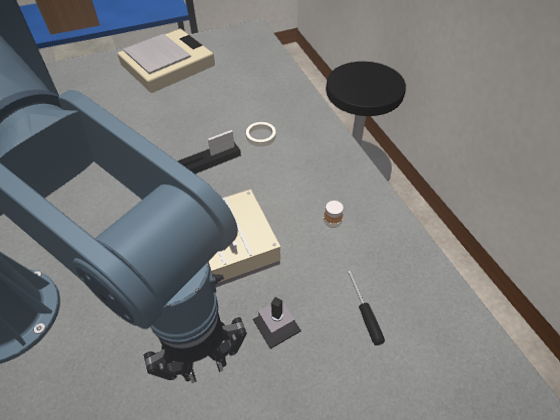

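Call:
apply_moves(plan="-0.6 0 -0.55 0 0 0 0.4; -0.7 0 -0.65 0 0 0 0.4; -0.8 0 -0.7 0 0 0 0.4; -0.7 0 -0.6 0 0 0 0.4; -0.3 0 -0.3 0 0 0 0.4")

```text
time_s: 27.65
eef_pos: [0.2239, -0.5237, 0.2152]
eef_rot: [-0.707, 0.708, 0.004, -0.003]
wrist_force: [0.8, 0.7, 1.0]
opening: 0.401
```

```bash
python3 -c "
from h import *
im=snap('side','s23'); o=ctrl.get_obs(); print(o['time_s'],np.round(o['eef_pos'],4))
b=cv2.resize(cv2.imread('pics/s23.png')[205:265,200:260],(600,600),interpolation=2); b2=b.copy()
def poly(P,col):
  q=((proj('side',np.array(P))-[200,205]+.45)*10).round().astype(np.int32); cv2.polylines(b2,[q],True,col,1)
x,y,a=.5037,-.0622,.0125; c,s=np.cos(a),np.sin(a)
for u,col in((-.003,(0,0,255)),(.003,(0,255,0))): poly([(x+c*u-s*v,y+s*u+c*v,z) for v,z in((-.03,.075),(.03,.075),(.03,.111),(-.03,.111))],col)
cv2.imwrite('pics/c37.png',np.hstack([b[:,50:450],b2[:,50:450]]))
"
```

```text
27.7 [ 0.2227 -0.5251  0.2152]
```

View pics/c37.png

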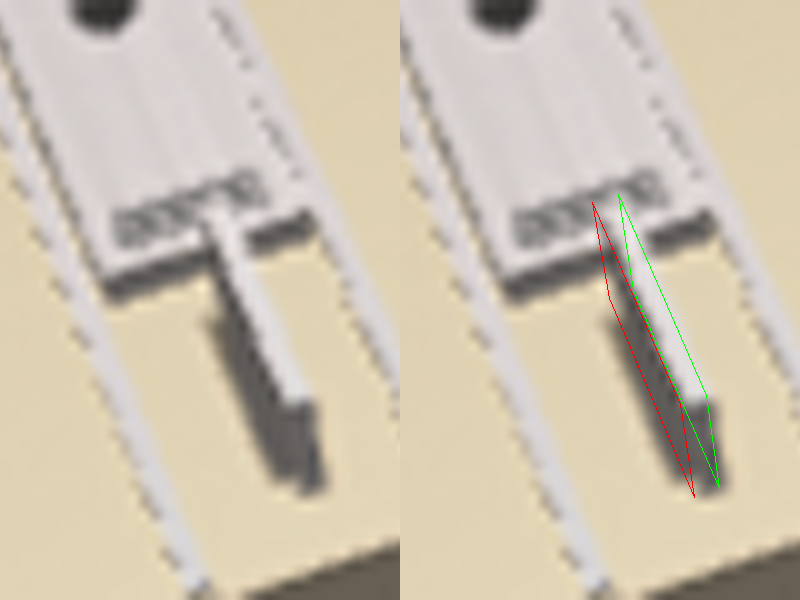

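```bash
python3 -c "
from h import *
print(ctrl.hand_in())"
```

```text
the job is handed in; nothing more can be done
None
```

The job is done and was handed in at about 27.7 s of the 61 s allowed. No verdict was reported.

- **Shutter:** I took the pin tool from its stand and pressed the button with about 4 N. Holding it down, I pushed the shutter until the push force rose from about 2 N to 8 N. In the picture its end edge lies where 66 mm open should be, and it still showed open in the last pictures.
- **Pin tool:** It is back in the stand, upright with its collar on the top face, as both cameras show.
- **Test plate:** I took the narrow-necked plate, turned it and pushed it in. It stopped at the height worked out for shoulders on the deck, with the force at 12 N. After I let go, the last side picture matches the seated outline to within about 1 mm.
- **Other things:** In the pictures the plain plate, tape, jar and screwdriver look unmoved. The robot ended clear of everything.

Some readings disagreed:
- **Fingertip height:** In the pictures the fingertips stood about 20 mm behind the TCP, not 11 mm ahead as stated. My first grip on the tool was too shallow, so I opened, went 15 mm lower and gripped again. For the plate I set the grasp height from the pictures.
- **Camera positions:** The top and side cameras differed by 2–3 mm. The side camera agreed with the arm, so I used it for aligning.
- **Carriage force:** The expected 4 N hardly showed while pushing the plate down. My readings came only after the arm had stopped, so I relied on the height and the final force instead.

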